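# Stop the bench extractor and take out its clogged filter

## Robot

A 6-joint arm with a two-finger parallel gripper is mounted at the origin on the work surface. World frame = base frame: x ahead of the robot, y to its left, z up, the work surface at z = 0. Lengths are in m, angles in degrees, forces in N, time in s.
With the tool pointing down it reaches from about 0.25 to 0.725 m from the base axis. Payload 9.7 kg.
Tool frame: the origin (TCP) lies on the centre line of the jaws, within the pads' length; the fingertips stand 17 mm ahead of it and the grasp point (between the pads) lies 2 mm behind it (bot.nose_length is the distance from the TCP to the fingertips, in m); x points along the fingers, y is the direction in which the jaws open and shut, and the axes are right-handed (so a half turn about x gives the same grasp; the last joint's range is limited). The gripper opens to 85 mm and grips with 20 to 120 N. Pads are 22 mm wide; open, the fingers measure 114 mm over their backs; the gripper's body (76 mm by 85 mm) begins 54 mm behind the grasp point. The pads swing forward as they close: fully open they stand 13 mm farther back than shut.
Start: joints at [76.318, 4.979, 10.078, 95.1, 0, 90], TCP at [0.13, 0.534, 0.227] pointing down, gripper open.
Joint ranges: [-179.16, 179.16], [-48.56, 103.87], [-65.8, 70.77], [-126.05, 130.52], [-82.76, 87.17], [-180, 180]. Speed limits (degrees/s): [127.2, 127.2, 147.25, 180, 180, 180].

## Interface

Orientations are given as [roll, pitch, yaw] about the fixed x, y, z axes, in that order (R = Rz(yaw) Ry(pitch) Rx(roll)).
In Python, from workcell import bot, viewer, ticket gives the robot as it stands.
- The arm moves only by the tool jog_arm, never from a script. Its argument "deltas" is a list of rows, each an object of numbers: "fingers": the opening, from 0 (shut) to 1 (fully open); "x", "y", "z": the shift along the world's x, y, z in mm; "twist": the turn about the world's z in degrees. A call has 1 to 10 rows; each row is the pose to reach, as a shift and turn from the pose measured when the call began; what a row does not reach only later rows make up. A row lasts 1/10 s, in which the tool goes at most 50 mm and 8.59 degrees, less where a joint would pass 70% of its speed; a pose out of reach is approached as far as the arm can. A call with a gripper value outside its range is refused whole. The fingers move at their own pace and stop on an object; "grip_force" is the grip in N (left out, the last holds). Time passes only in rows, so rows that repeat a pose let the fingers close. It gives the time, the measured TCP pose, the force and the opening at its end, in the units of the state.
- bot.get_obs(): the state, without advancing time (a new reading comes with each control period).
- viewer.camera(name): name is "side" or "top"; returns a dict with "image" (384x512x3 uint8, red, green, blue), "fovy" (degrees; the focal length in pixels is half the picture's height over the tangent of half this angle, whatever the lens; pixels are square), "cx", "cy" (the principal point, pixels), "D" ([k1, k2, p1, p2, k3] as OpenCV has them; the pictures are not rectified), "world_to_cam" (4x4, takes a point from world to camera coordinates). Camera axes: x right, y down, z forward; pixel columns grow to the right and rows downward; lengths in m; the calibration is good to about 2 mm. A picture is of the moment at which its call begins. There is no depth.
- ticket.job_done(): hands the job in, once; it reports no verdict.
The state is a dict: "time": time; "q": joint angles; "qd": joint speeds; "joint_efforts": joint torques, N m; "ee_pos": TCP position; "tcp_rot": TCP orientation; "wrist_force": force on the tool from outside, world axes, zero at the start; "torque": the same for the moment, N m; "opening": finger opening in m.
Only numpy, scipy, OpenCV 4.12 (cv2) and the standard library are available. Lean on these libraries where they do the work, as an engineer would, in place of code of your own. Each camera call takes 0.05 s, during which the arm holds its last target.

## Task

The bench extractor is still running and its filter is clogged. First press the red stop key fully home so that it stays down and the running speed key pops up, leaving the other speed keys alone. Only then lift the filter cassette out of the top by its handle, keep it level so the dust stays on it, lower it gently (no dropping) into the middle of the steel tray, flat and lined up with the tray's sides, and let go; leave the varnish tin, brush, stool leg and sanding block where they are.

Things in the scene. Friction and masses are not known exactly. Their poses are not given: they have to be found in the camera images.
- extractor: bench-top extractor: grey-green box 280 deep (x) x 300 wide (y) x 135 mm high, fixed to the bench. Origin: centre of its underside; x from its front (control deck, towards the robot) to its back, y to the left seen from the robot. It stands left or right of the robot's centre line. A small lamp and a dial sit left and right of its key bank.
- bank_mid (a point): middle of the key bank on the control deck's surface: four piano keys in a row along y, 38 mm apart, on a deck that slopes 12 degrees down to the front. Caps 30 wide (8 mm gaps) x 42 long, standing 16 mm out of the deck when up, 8 mm when latched. Red stop key always leftmost (+y, 57 mm from this point), then three light-grey speed keys. Axes as the extractor's.
- key_stop (a joint): red stop key: metres pressed in along the deck's normal, 0 = up (its start), 0.012 = end stop. Keys are interlocked: on its way down (at about 5 mm) it frees the latched key, which pops up; past 9 mm it latches and, let go, rests at 8.4 mm. It takes about 4 N at most before the end stop. Pressing straight down on the middle of the cap works.
- key_stop_top (a point): middle of the top face of the red stop key's cap (it moves with the key; the axes are those of the extractor, not of the sloping cap). Cap 42 x 30 mm.
- key_a (a joint): One of the three light-grey speed keys: metres pressed in, 0 = fully up, 0.0084 = latched down, 0.012 = end stop. This is the one that is latched down at the start (the running speed); its place in the row changes from start to start. Same spring and latch as the red key.
- key_a_top (a point): middle of the top face of the speed key that is down at the start (it moves with the key; the axes are those of the extractor, not of the sloping cap). Cap 42 x 30 mm.
- key_b (a joint): Another of the three light-grey speed keys: metres pressed in, 0 = fully up, 0.0084 = latched down, 0.012 = end stop. Up at the start, to be left alone. Same spring and latch as the red key.
- key_b_top (a point): middle of the top face of that speed key (it moves with the key; the axes are those of the extractor, not of the sloping cap). Cap 42 x 30 mm.
- key_c (a joint): The third of the three light-grey speed keys: metres pressed in, 0 = fully up, 0.0084 = latched down, 0.012 = end stop. Up at the start, to be left alone. Same spring and latch as the red key.
- key_c_top (a point): middle of the top face of that speed key (it moves with the key; the axes are those of the extractor, not of the sloping cap). Cap 42 x 30 mm.
- cassette_handle (a point): centre of the bar of the cassette's black pull handle: a bar 14 mm thick (x) x 100 mm long (y) x 14 mm high on two end posts, 58 mm above the cassette's underside, with 29 mm of free height under it between the posts. Axes as the cassette's. At the start it stands 0.178 above the bench.
- cassette_mid (a point): centre of the filter cassette, 11 mm above its underside: white frame 150 (x) x 200 (y) x 22 mm with dusty brown pleats, black pull handle on top; 0.3 to 0.65 kg, loose. It starts in the opening in the extractor's top (158 x 208 mm, 15 mm deep, floor 120 mm above the bench, behind the keys), 4 mm play round it, 7 mm showing; it lifts straight up.
- tray: low steel tray, 210 (x) x 260 (y) x 30 mm high, walls and floor 4 mm (inside 202 x 252 mm); loose, 0.9 kg. Origin: centre of its underside; x, y along its short and long sides. It stands on the other side of the robot's centre line from the extractor. With the cassette flat in it the handle bar's centre is 62 mm above the bench.
- varnish_tin: varnish tin, bystander, 68 mm across, 85 high, standing between extractor and tray; origin at its underside.
- flat_brush: flat paint brush with red handle, bystander, 200 mm, lying in front of the robot; origin under its middle.
- stool_leg: square tapered stool leg, light blue and bare wood, bystander, 190 mm; origin under its middle.
- sanding_block: cork sanding block, bystander, 112 x 67 x 34 mm, lying between extractor and tray, behind the tin; origin at its underside.

How it is judged:
By the outcome, as a careful person would: the job done as asked, in the order asked, and still so for the second after the job is handed in, with the robot touching nothing.
It also fails if it takes over 58 s, if anything falls off the work surface, if the arm or the gripper's body presses on something with over 40 N, if the wrist force passes 120 N, or if a joint passes its speed limit or range.

## Working session

There is one attempt and no reset: what is moved stays moved. The work goes in short steps, Python scripts to look and compute and a tool call to move; the robot and the scene stay as the last step left them, time stands still between calls to the robot, and variables do not carry over. Pictures are saved under pics/ and viewed, and the job is handed in when it is done.

Besides the shell and the picture viewer there is one more tool, called after "Call:" as name([rows], argument=value, ...), one row to a line, values as JSON. jog_arm: Moves the arm, as the interface text tells. Its arguments: {"type":"object","properties":{"deltas":{"type":"array"},"grip_force":{"type":"number"}},"required":["deltas"]}

```bash
mkdir -p pics; ls; cat > h.py <<'E'
import numpy as np, cv2
from workcell import bot, viewer, ticket
def cam(n):
    c=viewer.camera(n); im=c['image']; f=im.shape[0]/2/np.tan(np.radians(c['fovy'])/2)
    c['K']=np.array([[f,0,c['cx']],[0,f,c['cy']],[0,0,1]]); c['D']=np.array(c['D'],float); c['T']=np.array(c['world_to_cam']); return c
def ray(c,uv):
    p=cv2.undistortPoints(np.array(uv,float).reshape(-1,1,2),c['K'],c['D']).reshape(-1,2)
    R=c['T'][:3,:3];t=c['T'][:3,3]
    return -R.T@t, np.c_[p,np.ones(len(p))]@R
def onz(c,uv,z):
    o,d=ray(c,uv); return o+d*((z-o[2])/d[:,2])[:,None]
def proj(c,P):
    R=c['T'][:3,:3];t=c['T'][:3,3]
    return cv2.projectPoints(np.array(P,float).reshape(-1,3),cv2.Rodrigues(R)[0],t,c['K'],c['D'])[0].reshape(-1,2)
def save(c,n,s=1.5): cv2.imwrite('pics/'+n,cv2.resize(c['image'][:,:,::-1],None,fx=s,fy=s,interpolation=cv2.INTER_CUBIC))
E
python3 - <<'E'
from h import *
import pickle
for n in('top','side'):
    c=cam(n); save(c,n+'0.png'); pickle.dump(c,open(n+'0.pkl','wb')); print(n,c['fovy'],c['cx'],c['cy'],c['D'],-c['T'][:3,:3].T@c['T'][:3,3])
print(bot.get_obs(),bot.nose_length)
E
```

```text
pics
top 54.315534979035036 254.3381390838229 191.0304011150792 [0.02394903 0.         0.         0.         0.        ] [ 0.38044204 -0.00562008  1.01007526]
side 54.48666323130397 253.86285564270796 198.64148232130853 [-0.00265972  0.          0.          0.          0.        ] [0.43181382 0.87107092 0.61549734]
{'time': 0.1, 'q': array([7.63178798e+01, 5.00769962e+00, 1.00399683e+01, 9.50992266e+01,
       6.47706043e-04, 9.00013137e+01]), 'qd': array([ 0.03593838, -0.31578292,  0.1348955 ,  0.01033025, -0.06415795,
       -0.00607069]), 'joint_efforts': array([ 7.18718456e-05, -5.21562266e+01,  4.65653944e+01,  1.57892599e-02,
       -3.12761154e-05,  2.21302635e-06]), 'ee_pos': array([0.13004299, 0.53419604, 0.22596508]), 'tcp_rot': array([ -90.55291012,   89.93303899, -104.23634435]), 'wrist_force': array([ 0.08278802,  0.72812564, -0.43448739]), 'torque': array([ 0.03448339, -0.01676232,  0.00390188]), 'opening': 0.08559373594439867} 0.017
```

View pics/top0.png

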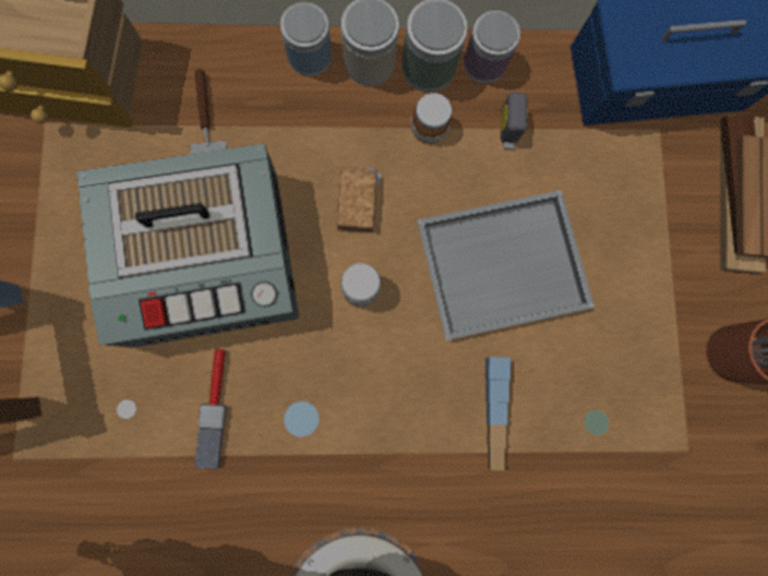

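View pics/side0.png

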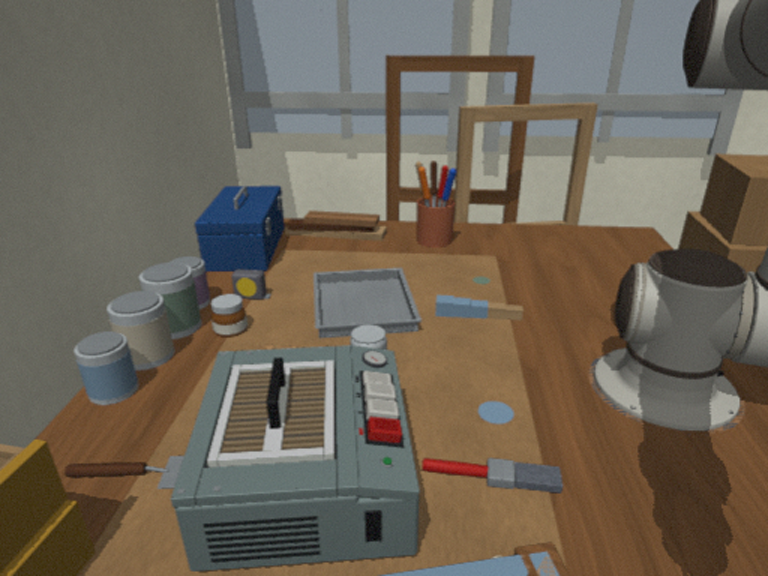

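The top view shows the extractor at left (red key ~(152,312), handle ~(172,214)) and the tray at right (~(507,265)). The side view shows the same layout, with the nearest key red at ~(384,430). Next I'll zoom in.

```bash
python3 - <<'E'
import pickle,cv2,numpy as np
t=pickle.load(open('top0.pkl','rb'))['image'];s=pickle.load(open('side0.pkl','rb'))['image']
def crop(im,x0,x1,y0,y1,k,n): cv2.imwrite('pics/'+n,cv2.resize(im[y0:y1,x0:x1,::-1],None,fx=k,fy=k,interpolation=cv2.INTER_CUBIC))
crop(t,48,208,90,235,4,'t_ext.png'); crop(t,270,405,120,235,5,'t_tray.png'); crop(s,120,290,225,325,4,'s_ext.png')
E
```

```text
(no output)
```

View pics/t_ext.png

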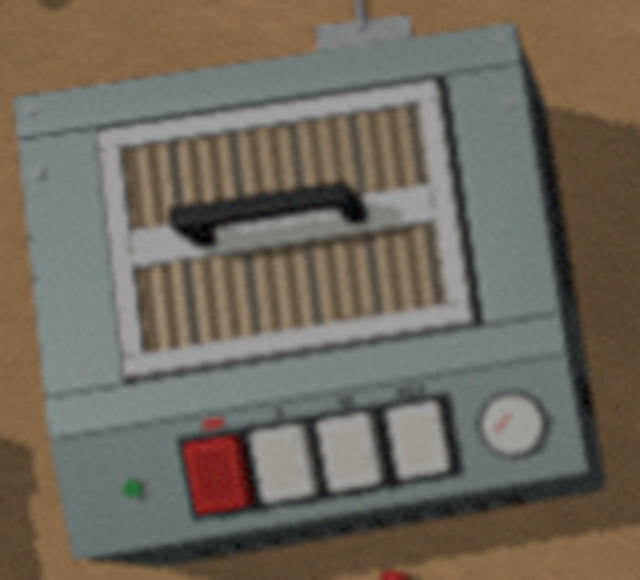

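View pics/t_tray.png

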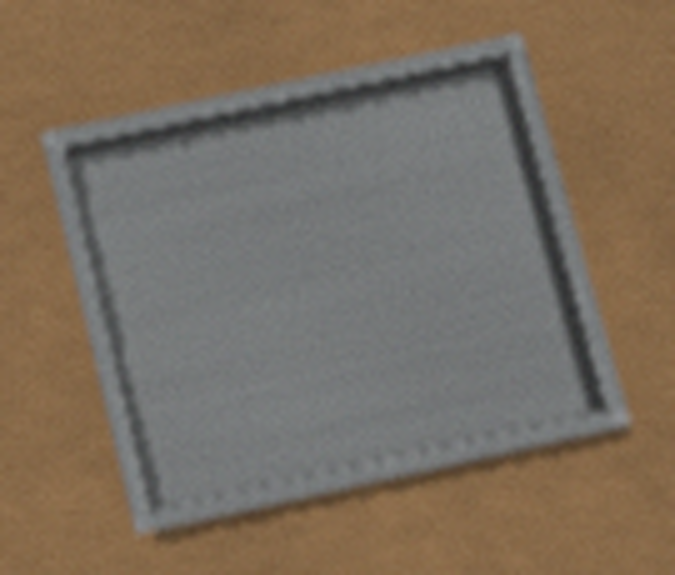

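View pics/s_ext.png

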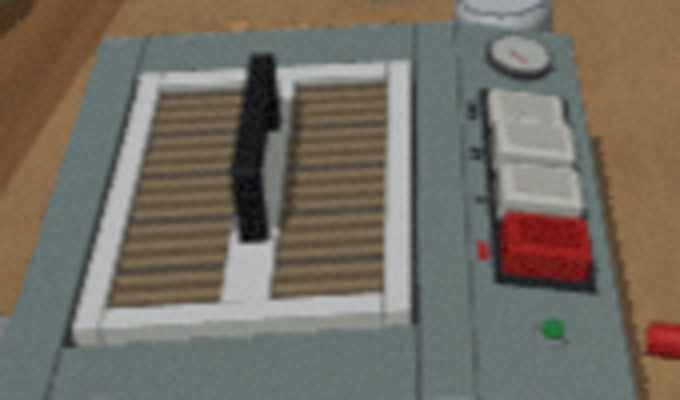

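```bash
python3 - <<'E'
from h import *
import pickle
c=pickle.load(open('top0.pkl','rb')); s=pickle.load(open('side0.pkl','rb'))
def up(p,x0,y0,k): return (np.array(p,float)+.5)/k-.5+np.array([x0,y0])
def rect(P,lab):
    P=P[:,:2]; r=cv2.minAreaRect((P*1000).astype(np.float32)); 
    print(lab,'mean',P.mean(0).round(4),'sides',[np.linalg.norm(P[i]-P[(i+1)%4]).round(4) for i in range(4)],
      'ydir angles',[np.degrees(np.arctan2(*( -(P[i]-P[j])[0], (P[i]-P[j])[1]))).round(2) for i,j in((0,1),(3,2))],
      'xdir',[np.degrees(np.arctan2((P[i]-P[j])[1],(P[i]-P[j])[0])).round(2) for i,j in((0,3),(1,2))])
# order TL,TR,BR,BL (image top = +x, left=+y)
cas=up([(100,131),(438,80),(475,322),(126,380)],48,90,4); rect(onz(c,cas,.142),'cassette')
ext=up([(16,98),(516,25)],48,90,4); P=onz(c,ext,.135); print('ext back',P.round(4))
# tray auto
tr=up([(45,133),(520,37),(630,425),(142,530)],270,120,5); rect(onz(c,tr,.03),'tray')
# handle dark mask
im=c['image'].astype(int); m=((im.max(2)<60)).astype(np.uint8); m[:125]=0;m[160:]=0;m[:,:85]=0;m[:,145:]=0
ys,xs=np.nonzero(m); print(len(xs),xs.min(),xs.max())
H=onz(c,up([(172,207),(355,187)],48,90,4),.185);print('handle ends top z.185',H.round(4),H.mean(0))
R=up([(182,440),(236,433),(252,508),(196,517)],48,90,4)
for z in (.11,.12,.125,.13): rect(onz(c,R,z),'red z%g'%z)
# triangulate red corners: side view top-face corners
S=up([(505,213),(503,247),(583,217),(591,250)],120,225,4) # far-back? printed for several z
for z in(.11,.115,.12,.125,.13): print(z,onz(s,S,z)[:,:2].round(4).tolist())
E
```

```text
cassette mean [0.6271 0.2816] sides [np.float64(0.1991), np.float64(0.151), np.float64(0.2009), np.float64(0.1515)] ydir angles [np.float64(9.78), np.float64(9.92)] xdir [np.float64(9.35), np.float64(10.06)]
ext back [[0.7071 0.4456 0.135 ]
 [0.7569 0.1519 0.135 ]]
tray mean [ 0.5811 -0.2622] sides [np.float64(0.2686), np.float64(0.2202), np.float64(0.268), np.float64(0.2202)] ydir angles [np.float64(11.85), np.float64(11.86)] xdir [np.float64(12.45), np.float64(12.3)]
308 91 139
handle ends top z.185 [[0.6258 0.3306 0.185 ]
 [0.6381 0.2304 0.185 ]] [0.63195803 0.28054126 0.185     ]
red z0.11 mean [0.484  0.3253] sides [np.float64(0.0315), np.float64(0.0464), np.float64(0.0326), np.float64(0.0472)] ydir angles [np.float64(7.57), np.float64(9.16)] xdir [np.float64(13.38), np.float64(14.74)]
red z0.12 mean [0.4829 0.3217] sides [np.float64(0.0312), np.float64(0.0459), np.float64(0.0322), np.float64(0.0467)] ydir angles [np.float64(7.57), np.float64(9.16)] xdir [np.float64(13.38), np.float64(14.74)]
red z0.125 mean [0.4823 0.3198] sides [np.float64(0.031), np.float64(0.0457), np.float64(0.032), np.float64(0.0464)] ydir angles [np.float64(7.57), np.float64(9.16)] xdir [np.float64(13.38), np.float64(14.74)]
red z0.13 mean [0.4817 0.318 ] sides [np.float64(0.0308), np.float64(0.0454), np.float64(0.0318), np.float64(0.0462)] ydir angles [np.float64(7.57), np.float64(9.16)] xdir [np.float64(13.38), np.float64(14.74)]
0.11 [[0.5062, 0.2654], [0.5044, 0.2916], [0.4656, 0.2652], [0.46, 0.2902]]
0.115 [[0.5055, 0.2714], [0.5036, 0.2973], [0.4653, 0.2712], [0.4598, 0.2959]]
0.12 [[0.5047, 0.2773], [0.5029, 0.303], [0.4649, 0.2772], [0.4595, 0.3017]]
0.125 [[0.504, 0.2833], [0.5022, 0.3088], [0.4646, 0.2832], [0.4592, 0.3074]]
0.13 [[0.5033, 0.2893], [0.5015, 0.3145], [0.4643, 0.2892], [0.4589, 0.3132]]
```

```bash
python3 - <<'E'
from h import *
import pickle
c=pickle.load(open('top0.pkl','rb')); s=pickle.load(open('side0.pkl','rb'))
def up(p,x0,y0,k): return (np.array(p,float)+.5)/k-.5+np.array([x0,y0])
def tri(a,b):
    o1,d1=ray(c,a);o2,d2=ray(s,b);d1=d1[0]/np.linalg.norm(d1);d2=d2[0]/np.linalg.norm(d2)
    k=np.linalg.lstsq(np.c_[d1,-d2],o2-o1,rcond=None)[0];p,q=o1+k[0]*d1,o2+k[1]*d2
    return ((p+q)/2).round(4),np.linalg.norm(p-q).round(4)
print('BL',tri(up((182,440),48,90,4),up((503,247),120,225,4)))
print('FL',tri(up((196,517),48,90,4),up((591,250),120,225,4)))
print('handle L top',tri(up((172,207),48,90,4),up((234,180),120,225,4)))
# masks
im=c['image'];hsv=cv2.cvtColor(im,cv2.COLOR_RGB2HSV)
m=((hsv[...,0]<8)|(hsv[...,0]>172))&(hsv[...,1]>150)&(hsv[...,2]>80); m[:190]=0;m[222:]=0
n,l,st,ce=cv2.connectedComponentsWithStats(m.astype(np.uint8)); print([(st[i],ce[i].round(2)) for i in range(1,n) if st[i][4]>30])
# tray mask: low saturation in ROI
B=cv2.resize(im,None,fx=4,fy=4,interpolation=cv2.INTER_CUBIC);h4=cv2.cvtColor(cv2.GaussianBlur(B,(9,9),0),cv2.COLOR_RGB2HSV)
m=(h4[...,1]<75).astype(np.uint8);r=np.zeros_like(m);r[115*4:235*4,268*4:405*4]=1;m*=r
ct=max(cv2.findContours(m,cv2.RETR_EXTERNAL,cv2.CHAIN_APPROX_NONE)[0],key=cv2.contourArea)[:,0,:]
P=onz(c,(ct+.5)/4-.5,.03)[:,:2]; print('tray rect',cv2.minAreaRect((P*1000).astype(np.float32)))
# per edge line fits
(cx,cy),(w,h),a=cv2.minAreaRect((P*1000).astype(np.float32)); 
th=np.radians(12.1);Rm=np.array([[np.cos(th),-np.sin(th)],[np.sin(th),np.cos(th)]]); Q=(P-np.array([cx,cy])/1000)@Rm
for lab,k,sg in(('+x',0,1),('-x',0,-1),('+y',1,1),('-y',1,-1)):
    o=1-k; half=[.105,.13]; sel=(Q[:,k]*sg>half[k]-.012)&(abs(Q[:,o])<half[o]-.03)
    f=np.polyfit(Q[sel,o],Q[sel,k],1); print(lab,f[1].round(4),'ang',np.degrees(f[0]).round(2),sel.sum())
# handle mask
g=B.max(2); m=(g<55).astype(np.uint8); r=np.zeros_like(m); r[125*4:155*4,88*4:142*4]=1; m*=r
n,l,st,ce=cv2.connectedComponentsWithStats(m); i=1+np.argmax(st[1:,4]); ys,xs=np.nonzero(l==i); print(st[i])
for z in(.171,.178,.185):
    q=onz(c,np.c_[(xs+.5)/4-.5,(ys+.5)/4-.5],z)[:,:2]*1000; print(z,cv2.minAreaRect(q.astype(np.float32)))
E
```

```text
BL (array([0.4995, 0.3326, 0.1458]), np.float64(0.0005))
FL (array([0.4573, 0.3245, 0.1397]), np.float64(0.0022))
handle L top (array([0.6261, 0.3332, 0.1779]), np.float64(0.0034))
[(array([ 94, 199,  16,  20, 248], dtype=int32), array([101.46, 208.15]))]
tray rect ((580.9849853515625, -261.03118896484375), (225.8674774169922, 274.6756286621094), 12.186301231384277)
+x 0.1122 ang -0.03 282
-x -0.1124 ang -0.09 291
+y 0.1366 ang 0.08 216
-y -0.1367 ang 0.09 211
[ 364  543  194   63 4789]
0.171 ((626.1810302734375, 282.23992919921875), (24.976024627685547, 107.1940689086914), 9.679483413696289)
0.178 ((624.130859375, 279.83843994140625), (24.767587661743164, 106.29979705810547), 9.679469108581543)
0.185 ((622.0807495117188, 277.43695068359375), (24.55927085876465, 105.40554809570312), 9.679499626159668)
```

```bash
python3 - <<'E'
from h import *
from scipy.spatial.transform import Rotation as Ro
o=bot.get_obs();R=Ro.from_euler('xyz',o['tcp_rot'],degrees=True).as_matrix();print(R.round(3));j=R[:,1];print('jaw ang',np.degrees(np.arctan2(j[1],j[0])),o['ee_pos'],o['time'])
print('to key',(np.array([.4805,.3135,.185])-o['ee_pos'])*1000)
E
```

```text
[[-0.     0.237  0.972]
 [-0.001  0.972 -0.237]
 [-1.    -0.001 -0.   ]]
jaw ang 76.31656614589828 [0.13004299 0.53419604 0.22596508] 0.1
to key [ 350.45700727 -220.69604377  -40.96508156]
```

Call:
jog_arm([
  {"x": 35,"y": -22,"z": 5,"twist": -7,"fingers": 0},
  {"x": 70,"y": -44,"z": 10,"twist": -14,"fingers": 0},
  {"x": 105,"y": -66,"z": 10,"twist": -21,"fingers": 0},
  {"x": 140,"y": -88,"z": 10,"twist": -28,"fingers": 0},
  {"x": 175,"y": -110,"z": 10,"twist": -35,"fingers": 0},
  {"x": 210,"y": -132,"z": 10,"twist": -42,"fingers": 0},
  {"x": 245,"y": -154,"z": 5,"twist": -49,"fingers": 0},
  {"x": 280,"y": -176,"z": 0,"twist": -56,"fingers": 0},
  {"x": 315,"y": -198,"z": -5,"twist": -62,"fingers": 0},
  {"x": 350.5,"y": -220.5,"z": -10,"twist": -66.6,"fingers": 0},
])

```text
time: 1.1
ee_pos: [0.4817, 0.3125, 0.2155]
tcp_rot: [-87.3, 89.9, -167.8]
wrist_force: [0.1, 1.1, -0.6]
opening: -0.0002
```

Call:
jog_arm([
  {"x": 0,"y": 0,"z": 0,"twist": 0,"fingers": 0},
  {"x": 0,"y": 0,"z": 0,"twist": 0,"fingers": 0},
  {"x": 0,"y": 0,"z": 0,"twist": 0,"fingers": 0},
])

```text
time: 1.4
ee_pos: [0.4812, 0.3128, 0.2154]
tcp_rot: [-88.9, 89.9, -169.3]
wrist_force: [0.1, -0.1, -0.3]
opening: -0.0002
```

```bash
cat > st.py <<'E'
from h import *
from scipy.spatial.transform import Rotation as Ro
def st():
    o=bot.get_obs();R=Ro.from_euler('xyz',o['tcp_rot'],degrees=True).as_matrix();j=R[:,1]
    print('t',o['time'],'pos',o['ee_pos'].round(4),'jaw',np.degrees(np.arctan2(j[1],j[0])).round(2),'down',R[:,0].round(3),'F',o['wrist_force'].round(2),'open',round(o['opening'],4),'q',o['q'].round(1))
    return o
E
python3 - <<'E'
from st import *
c=cam('top');s=cam('side')
save(c,'t1.png');save(s,'s1.png');o=st()
tip=o['ee_pos']-[0,0,.017];print(proj(c,tip)*1.5,proj(s,tip)*1.5)
E
```

```text
t 1.5 pos [0.481  0.3132 0.2157] jaw 9.58 down [-0.001 -0.    -1.   ] F [ 1.01 -0.03  0.3 ] open -0.0002 q [ 33.1   8.2  12.4  94.3   0.  113.5]
[[138.25386374 307.38941148]] [[383.78248825 386.51586951]]
```

View pics/t1.png

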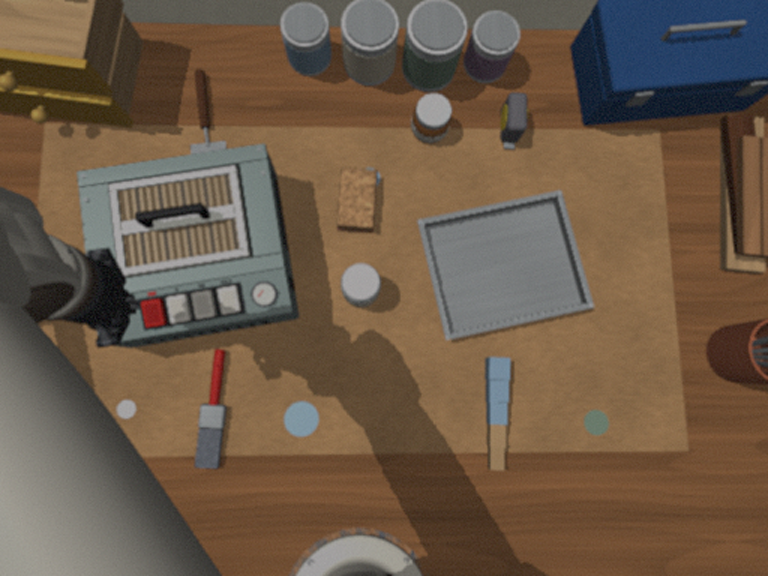

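View pics/s1.png

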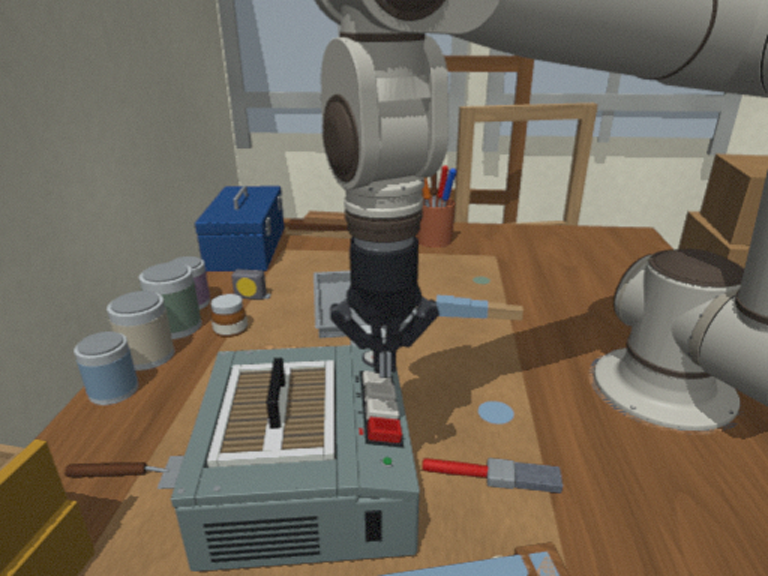

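Fingers are shut above the red key: tips at ~(383,377) in the side view, and just left of the key in the top view because of height parallax. Now pressing.

Call:
jog_arm([
  {"x": -0.5,"y": 0.3,"z": -20},
  {"x": -0.5,"y": 0.3,"z": -38},
  {"x": -0.5,"y": 0.3,"z": -46},
  {"x": -0.5,"y": 0.3,"z": -50},
  {"x": -0.5,"y": 0.3,"z": -52},
  {"x": -0.5,"y": 0.3,"z": -54},
])

```text
validation failed for argument at $.de...
```

Call:
jog_arm([
  {"z": -1},
  {"z": -2},
  {"z": -3},
  {"z": -4},
])

```text
validation failed for argument at $.de...
```

Call:
jog_arm([
  {"x": -0.5,"y": 0.3,"z": -20,"twist": 0,"fingers": 0},
  {"x": -0.5,"y": 0.3,"z": -38,"twist": 0,"fingers": 0},
  {"x": -0.5,"y": 0.3,"z": -46,"twist": 0,"fingers": 0},
  {"x": -0.5,"y": 0.3,"z": -50,"twist": 0,"fingers": 0},
  {"x": -0.5,"y": 0.3,"z": -52,"twist": 0,"fingers": 0},
  {"x": -0.5,"y": 0.3,"z": -54,"twist": 0,"fingers": 0},
])

```text
time: 2.1
ee_pos: [0.4806, 0.3138, 0.1625]
tcp_rot: [-154.8, 90.0, 124.8]
wrist_force: [-0.1, 0.6, 0.2]
opening: 0.0002
```

Call:
jog_arm([
  {"x": 0,"y": 0,"z": -1,"twist": 0,"fingers": 0},
  {"x": 0,"y": 0,"z": -2,"twist": 0,"fingers": 0},
  {"x": 0,"y": 0,"z": -3,"twist": 0,"fingers": 0},
  {"x": 0,"y": 0,"z": -4,"twist": 0,"fingers": 0},
])

```text
time: 2.5
ee_pos: [0.4807, 0.3139, 0.1586]
tcp_rot: [-175.7, 90.0, 103.9]
wrist_force: [0.8, -0.1, -0.1]
opening: -0.0
```

Call:
jog_arm([
  {"x": 0,"y": 0,"z": -1,"twist": 0,"fingers": 0},
  {"x": 0,"y": 0,"z": -2,"twist": 0,"fingers": 0},
  {"x": 0,"y": 0,"z": -3,"twist": 0,"fingers": 0},
  {"x": 0,"y": 0,"z": -4,"twist": 0,"fingers": 0},
])

```text
time: 2.9
ee_pos: [0.4807, 0.3138, 0.1545]
tcp_rot: [-166.3, 90.0, 113.3]
wrist_force: [-0.4, -0.1, 0.4]
opening: -0.0
```

Call:
jog_arm([
  {"x": 0,"y": 0,"z": -1,"twist": 0,"fingers": 0},
  {"x": 0,"y": 0,"z": -2,"twist": 0,"fingers": 0},
  {"x": 0,"y": 0,"z": -3,"twist": 0,"fingers": 0},
])

```text
time: 3.2
ee_pos: [0.4807, 0.3139, 0.1514]
tcp_rot: [-170.8, 90.0, 108.8]
wrist_force: [0.2, -0.4, -0.2]
opening: 0.0
```

```bash
python3 - <<'E'
from st import *
s=cam('side');c=cam('top');o=st()
cv2.imwrite('pics/s2.png',cv2.resize(s['image'][200:330,180:320,::-1],None,fx=5,fy=4.5,interpolation=cv2.INTER_CUBIC))
cv2.imwrite('pics/t2.png',cv2.resize(c['image'][160:235,40:210,::-1],None,fx=4,fy=4,interpolation=cv2.INTER_CUBIC))
tip=o['ee_pos']-[0,0,.017];print((proj(s,tip)-[180,200])*[5,4.5])
E
```

```text
t 3.3 pos [0.4806 0.3138 0.1513] jaw 9.6 down [-0.     0.001 -1.   ] F [-0.03  0.47 -0.73] open 0.0001 q [ 33.1   7.4   4.4  87.    0.  113.5]
[[380.70266071 382.49263741]]
```

View pics/s2.png

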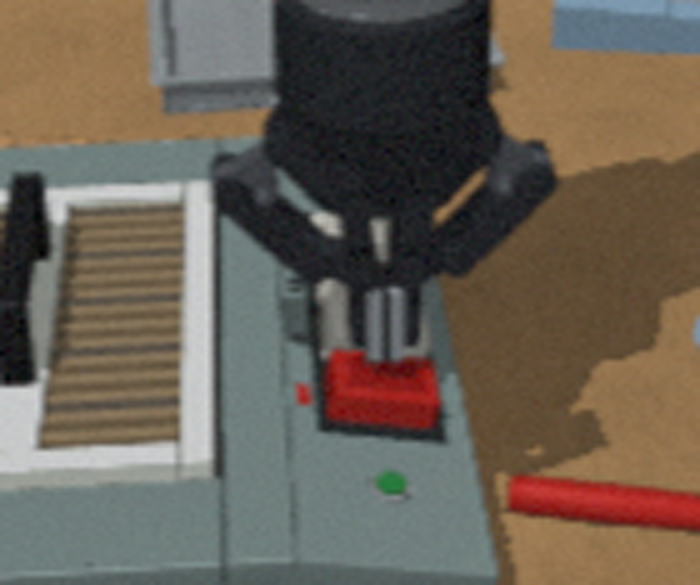

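View pics/t2.png

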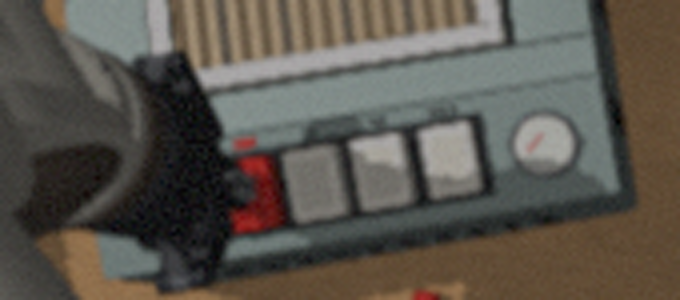

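```bash
python3 - <<'E'
from st import *
c=cam('top');s=cam('side');o=st()
for dz in(.0,.017,.009):
  tip=o['ee_pos']-[0,0,dz];print(dz,(proj(c,tip)-[40,160])*4,(proj(s,tip)-[180,200])*[5,4.5])
a=np.radians(9.6);ex=np.array([np.cos(a),np.sin(a),0]);ey=np.array([-np.sin(a),np.cos(a),0])
K=np.array([.4805,.3135,.143]);
for n,v in(('key',0*ex),('+y',15*ey),('-y',-15*ey),('BL',20.5*ex+15*ey+[0,0,4.4]),('FL',-20.5*ex+15*ey-[0,0,4.4]),('BR',20.5*ex-15*ey+[0,0,4.4]),('FR',-20.5*ex-15*ey-[0,0,4.4])):
  p=K+v/1000;print(n,((proj(c,p)-[40,160])*4).round(),((proj(s,p)-[180,200])*[5,4.5]).round())
cv2.imwrite('pics/t3.png',cv2.resize(c['image'][190:225,70:130,::-1],None,fx=12,fy=12,interpolation=cv2.INTER_CUBIC))
cv2.imwrite('pics/s3.png',cv2.resize(s['image'][250:300,230:285,::-1],None,fx=12,fy=12,interpolation=cv2.INTER_CUBIC))
E
```

```text
t 3.4 pos [0.4806 0.3138 0.1515] jaw 9.6 down [-0.     0.001 -1.   ] F [ 0.5  -0.71  0.5 ] open 0.0001 q [ 33.1   7.4   4.4  87.    0.  113.5]
0.0 [[240.45842555 190.44633896]] [[380.4776502 351.0160517]]
0.017 [[251.43523272 193.82549567]] [[380.63877556 382.23474338]]
0.009 [[246.32354753 192.2518018 ]] [[380.56339836 367.62969162]]
key [[247. 192.]] [[381. 366.]]
+y [[220. 197.]] [[384. 390.]]
-y [[273. 188.]] [[378. 343.]]
BL [[213. 161.]] [[330. 384.]]
FL [[227. 233.]] [[438. 395.]]
BR [[266. 152.]] [[325. 338.]]
FR [[280. 224.]] [[430. 349.]]
```

View pics/t3.png

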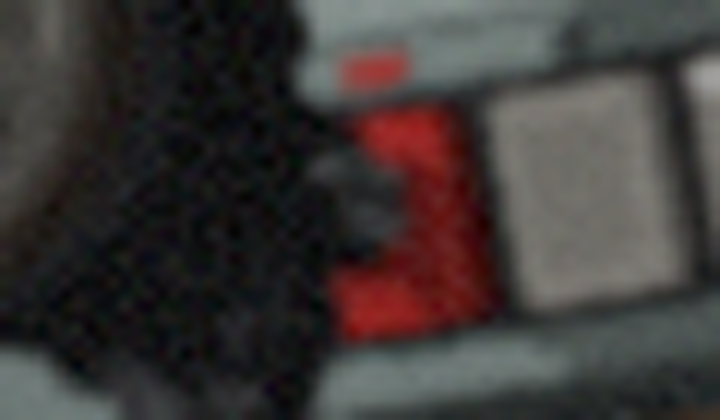

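View pics/s3.png

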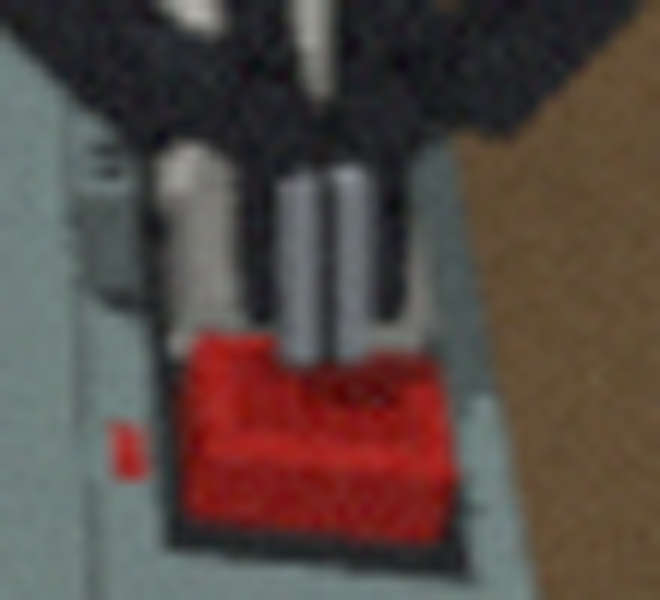

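The pictures put the fingertips still ~8–10 mm above the cap (side crop: tips end at (320,360), top face spans rows 335–447), and the force agrees. I'll continue down in 1 mm steps.

Call:
jog_arm([
  {"x": 0,"y": 0.5,"z": -1,"twist": 0,"fingers": 0},
  {"x": 0,"y": 1,"z": -2,"twist": 0,"fingers": 0},
  {"x": 0,"y": 1,"z": -3,"twist": 0,"fingers": 0},
  {"x": 0,"y": 1,"z": -4,"twist": 0,"fingers": 0},
])

```text
time: 3.8
ee_pos: [0.4806, 0.3148, 0.1474]
tcp_rot: [-162.5, 90.0, 117.1]
wrist_force: [0.6, 0.3, 0.5]
opening: -0.0001
```

Call:
jog_arm([
  {"x": 0,"y": 0,"z": -1,"twist": 0,"fingers": 0},
  {"x": 0,"y": 0,"z": -2,"twist": 0,"fingers": 0},
  {"x": 0,"y": 0,"z": -3,"twist": 0,"fingers": 0},
  {"x": 0,"y": 0,"z": -4,"twist": 0,"fingers": 0},
])

```text
time: 4.2
ee_pos: [0.4806, 0.3148, 0.1433]
tcp_rot: [-160.7, 90.0, 118.9]
wrist_force: [0.9, -0.6, 0.7]
opening: -0.0
```

```bash
python3 - <<'E'
from st import *
c=cam('top');s=cam('side');o=st()
for y in(0,.011,-.011):
 for dz in(.0,.017):
  tip=o['ee_pos']-[0,-y,dz];print(y,dz,((proj(c,tip)-[70,190])*12).round(),((proj(s,tip)-[230,250])*12).round())
cv2.imwrite('pics/t4.png',cv2.resize(c['image'][190:225,70:130,::-1],None,fx=12,fy=12,interpolation=cv2.INTER_CUBIC))
cv2.imwrite('pics/s4.png',cv2.resize(s['image'][250:300,230:285,::-1],None,fx=12,fy=12,interpolation=cv2.INTER_CUBIC))
E
```

```text
t 4.3 pos [0.4806 0.3148 0.1432] jaw 9.6 down [-0.  0. -1.] F [0.04 0.57 0.19] open -0.0 q [ 33.2   7.5   3.5  86.1   0.  113.6]
0 0.0 [[372. 217.]] [[313. 381.]]
0 0.017 [[405. 227.]] [[314. 463.]]
0.011 0.0 [[313. 217.]] [[307. 427.]]
0.011 0.017 [[347. 227.]] [[308. 510.]]
-0.011 0.0 [[431. 216.]] [[319. 336.]]
-0.011 0.017 [[462. 226.]] [[319. 418.]]
```

View pics/t4.png

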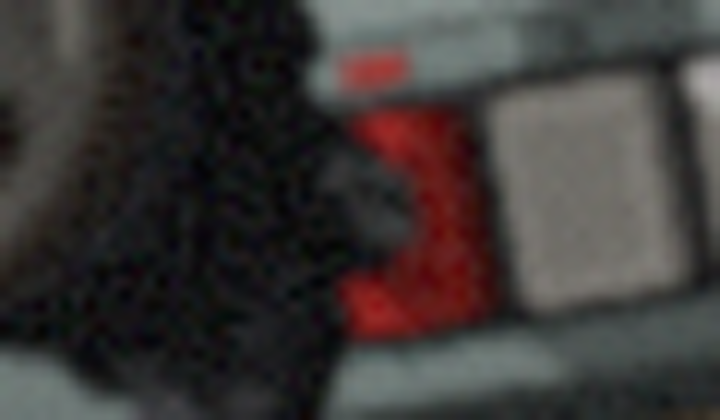

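View pics/s4.png

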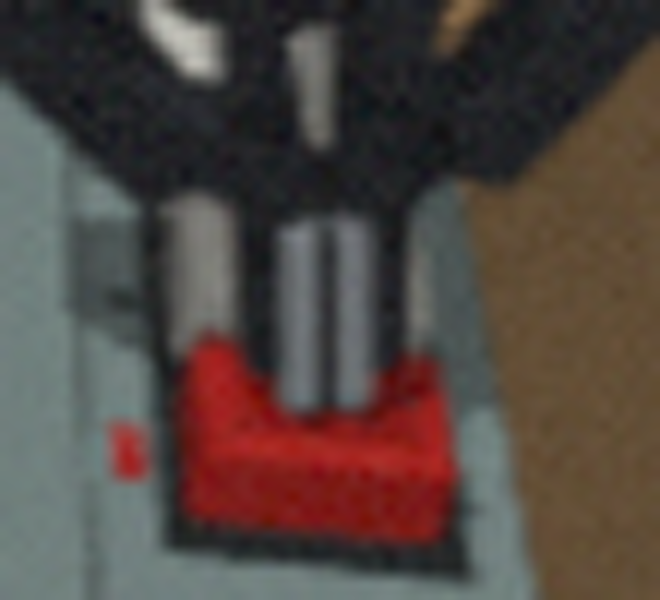

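Fingertips now at (325,412) in the side crop, over the cap's near half and still slightly above it. In practice they sit near TCP height rather than 17 mm ahead. Force will decide.

Call:
jog_arm([
  {"x": 0,"y": -1,"z": -1,"twist": 0,"fingers": 0},
  {"x": 0,"y": -2,"z": -2,"twist": 0,"fingers": 0},
  {"x": 0,"y": -2,"z": -2.5,"twist": 0,"fingers": 0},
])

```text
time: 4.6
ee_pos: [0.4805, 0.3126, 0.1406]
tcp_rot: [-129.9, 90.0, 149.7]
wrist_force: [0.2, -0.2, -0.9]
opening: 0.0
```

Call:
jog_arm([
  {"x": 0,"y": 0,"z": -1,"twist": 0,"fingers": 0},
  {"x": 0,"y": 0,"z": -2,"twist": 0,"fingers": 0},
])

```text
time: 4.8
ee_pos: [0.4808, 0.3127, 0.1388]
tcp_rot: [157.8, 90.0, 77.3]
wrist_force: [0.8, -1.0, 4.4]
opening: -0.0005
```

Call:
jog_arm([
  {"x": 0,"y": 0,"z": -1,"twist": 0,"fingers": 0},
  {"x": 0,"y": 0,"z": -2,"twist": 0,"fingers": 0},
])

```text
time: 5.0
ee_pos: [0.4811, 0.3128, 0.1378]
tcp_rot: [123.4, 89.9, 43.0]
wrist_force: [-1.1, -1.6, 8.6]
opening: -0.0
```

```bash
python3 - <<'E'
from st import *
c=cam('top');s=cam('side');o=st()
cv2.imwrite('pics/t5.png',cv2.resize(c['image'][190:225,70:130,::-1],None,fx=12,fy=12,interpolation=cv2.INTER_CUBIC))
cv2.imwrite('pics/s5.png',cv2.resize(s['image'][250:300,230:285,::-1],None,fx=12,fy=12,interpolation=cv2.INTER_CUBIC))
E
```

```text
t 5.1 pos [0.4811 0.3128 0.1374] jaw 9.59 down [ 0.001  0.001 -1.   ] F [ 0.97 -0.17  3.13] open 0.0003 q [ 33.    7.3   2.7  85.3   0.  113.4]
```

View pics/t5.png

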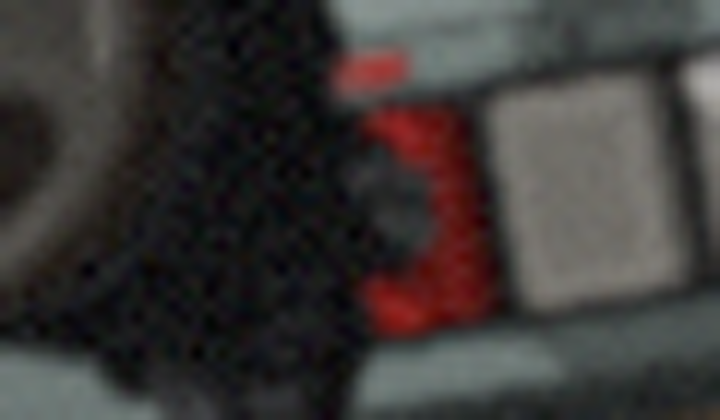

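View pics/s5.png

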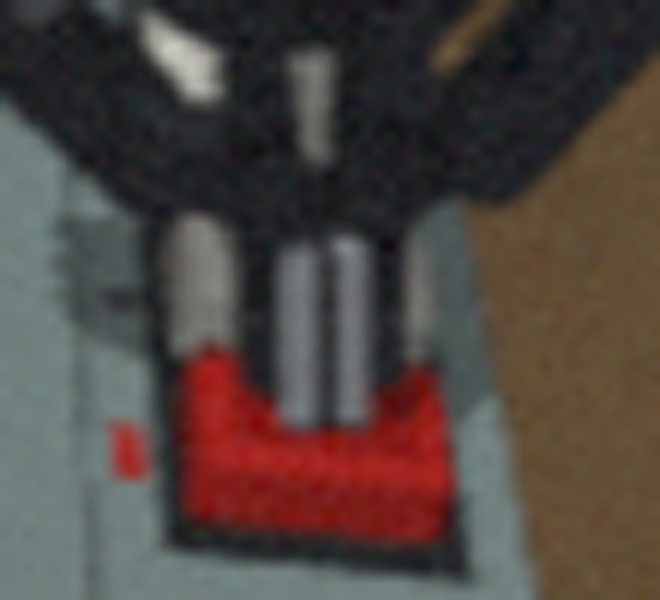

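In contact: the cap's rear edge moved from row 335 to ~350. I'll keep pressing.

Call:
jog_arm([
  {"x": 0,"y": 0,"z": -1,"twist": 0,"fingers": 0},
  {"x": 0,"y": 0,"z": -2,"twist": 0,"fingers": 0},
  {"x": 0,"y": 0,"z": -3,"twist": 0,"fingers": 0},
  {"x": 0,"y": 0,"z": -4,"twist": 0,"fingers": 0},
])

```text
time: 5.5
ee_pos: [0.4813, 0.3129, 0.1334]
tcp_rot: [120.4, 89.9, 39.9]
wrist_force: [0.8, 0.0, 2.4]
opening: -0.0001
```

Call:
jog_arm([
  {"x": 0,"y": 0,"z": -1,"twist": 0,"fingers": 0},
  {"x": 0,"y": 0,"z": -2,"twist": 0,"fingers": 0},
  {"x": 0,"y": 0,"z": -3,"twist": 0,"fingers": 0},
])

```text
time: 5.8
ee_pos: [0.4813, 0.3129, 0.1302]
tcp_rot: [120.4, 89.9, 39.9]
wrist_force: [1.0, 0.9, 2.6]
opening: 0.0005
```

Call:
jog_arm([
  {"x": 0,"y": 0,"z": -1,"twist": 0,"fingers": 0},
  {"x": 0,"y": 0,"z": -2,"twist": 0,"fingers": 0},
])

```text
time: 6.0
ee_pos: [0.4813, 0.3129, 0.1281]
tcp_rot: [121.1, 89.9, 40.7]
wrist_force: [1.1, -0.1, 3.2]
opening: 0.0001
```

Call:
jog_arm([
  {"x": 0,"y": 0,"z": -1,"twist": 0,"fingers": 0},
])

```text
time: 6.1
ee_pos: [0.4815, 0.313, 0.1274]
tcp_rot: [116.1, 89.8, 35.7]
wrist_force: [-1.2, -0.8, 11.4]
opening: 0.0003
```

Call:
jog_arm([
  {"x": 0,"y": 0,"z": -1,"twist": 0,"fingers": 0},
])

```text
time: 6.2
ee_pos: [0.4817, 0.313, 0.1274]
tcp_rot: [114.2, 89.8, 33.8]
wrist_force: [-1.7, -2.4, 11.7]
opening: -0.0
```

End stop reached: the force jumped to 11.7 N after ~12 mm of travel. Now raising the arm and looking.

Call:
jog_arm([
  {"x": 0,"y": 0,"z": 10,"twist": 0,"fingers": 0},
  {"x": 0,"y": 0,"z": 50,"twist": 0,"fingers": 0},
  {"x": 0,"y": 0,"z": 95,"twist": 0,"fingers": 0},
  {"x": 0,"y": 20,"z": 120,"twist": 0,"fingers": 0.6},
  {"x": 0,"y": 60,"z": 120,"twist": 0,"fingers": 1},
  {"x": 0,"y": 100,"z": 120,"twist": 0,"fingers": 1},
  {"x": 0,"y": 100,"z": 120,"twist": 0,"fingers": 1},
])

```text
time: 6.9
ee_pos: [0.4808, 0.4167, 0.2456]
tcp_rot: [138.5, 89.9, 58.2]
wrist_force: [-0.2, 0.2, -0.8]
opening: 0.0582
```

```bash
python3 - <<'E'
from st import *
c=cam('top');s=cam('side');o=st()
cv2.imwrite('pics/t6.png',cv2.resize(c['image'][90:240,40:215,::-1],None,fx=4,fy=4,interpolation=cv2.INTER_CUBIC))
cv2.imwrite('pics/s6.png',cv2.resize(s['image'][200:330,120:320,::-1],None,fx=4,fy=4,interpolation=cv2.INTER_CUBIC))
E
```

```text
t 7.0 pos [0.4811 0.4136 0.2465] jaw 9.67 down [ 0.002  0.001 -1.   ] F [-0.88 -0.07  0.17] open 0.0722 q [ 40.7  17.7  27.1  99.3  -0.  121. ]
```

View pics/t6.png

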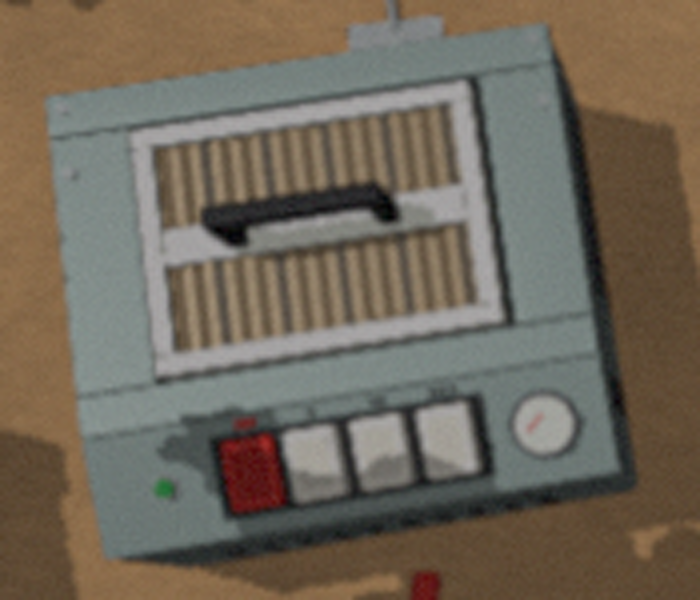

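View pics/s6.png

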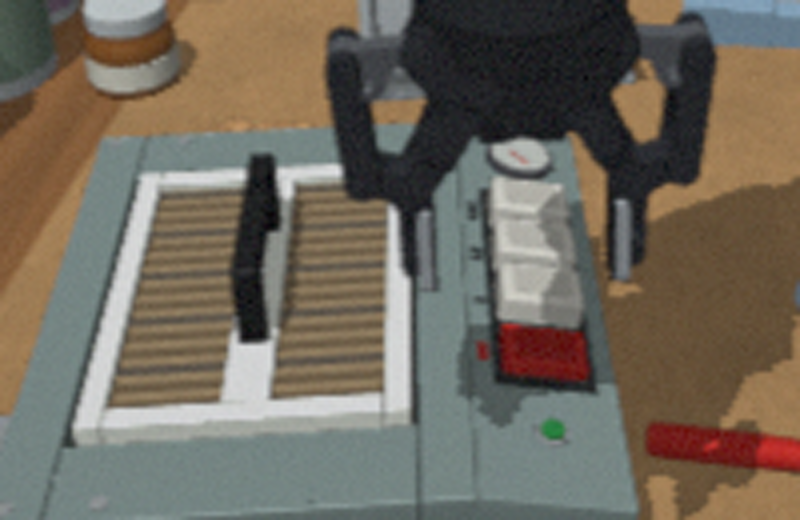

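Red key is down and all three speed keys now stand up alike; the far one was down before. Next, calibrating the gripper's true tip position in both views before the grasp.

```bash
python3 - <<'E'
from st import *
c=cam('top');s=cam('side');o=st()
for dz in(.0,.004,.017):
  tip=o['ee_pos']-[0,0,dz];print(dz,(proj(c,tip)).round(1),((proj(s,tip)-[120,200])*4).round())
save(c,'t7.png');
cv2.imwrite('pics/s7.png',cv2.resize(s['image'][170:300,170:330,::-1],None,fx=5,fy=4.5,interpolation=cv2.INTER_CUBIC))
E
```

```text
t 7.1 pos [0.4815 0.4124 0.2474] jaw 9.57 down [ 0.003  0.002 -1.   ] F [-0.45 -0.26 -0.21] open 0.0848 q [ 40.6  17.6  27.   99.3  -0.  121. ]
0.0 [[ 31.7 201.8]] [[520. 283.]]
0.004 [[ 32.8 202.1]] [[520. 291.]]
0.017 [[ 36.3 202.9]] [[520. 317.]]
```

View pics/t7.png

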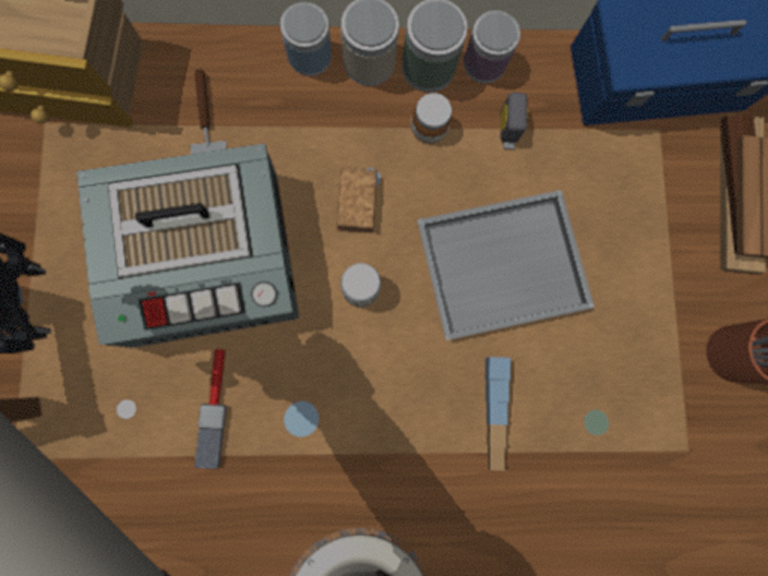

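View pics/s7.png

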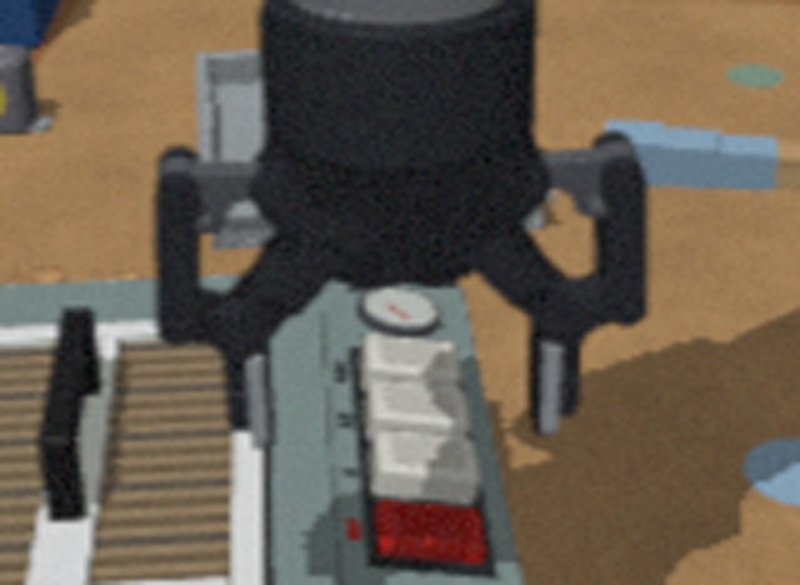

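Both views put the tips ~17 mm higher than `nose_length` suggests, which matches the key contact. I'll use a grasp height safe under either reading (TCP z ≈ 0.163).

Call:
jog_arm([
  {"x": 30,"y": -27,"z": 0,"twist": 0,"fingers": 1},
  {"x": 60,"y": -54,"z": 0,"twist": 0,"fingers": 1},
  {"x": 90,"y": -81,"z": 0,"twist": 0,"fingers": 1},
  {"x": 118,"y": -108,"z": 0,"twist": 0,"fingers": 1},
  {"x": 145.5,"y": -132,"z": 0,"twist": 0,"fingers": 1},
  {"x": 145.5,"y": -132,"z": 0,"twist": 0,"fingers": 1},
  {"x": 145.5,"y": -132,"z": 0,"twist": 0,"fingers": 1},
])

```text
time: 7.8
ee_pos: [0.6274, 0.2785, 0.2476]
tcp_rot: [114.7, 89.8, 34.1]
wrist_force: [0.2, -0.6, 0.3]
opening: 0.0854
```

```bash
python3 - <<'E'
from st import *
c=cam('top');s=cam('side');o=st()
cv2.imwrite('pics/t8.png',cv2.resize(c['image'][90:240,20:215,::-1],None,fx=4,fy=4,interpolation=cv2.INTER_CUBIC))
cv2.imwrite('pics/s8.png',cv2.resize(s['image'][150:330,120:320,::-1],None,fx=3.3,fy=3.3,interpolation=cv2.INTER_CUBIC))
E
```

```text
t 7.9 pos [0.6265 0.2802 0.248 ] jaw 9.55 down [ 0.003  0.002 -1.   ] F [-0.38 -0.07  0.73] open 0.0859 q [ 24.1  26.2  38.4 102.    0.  104.5]
```

View pics/t8.png

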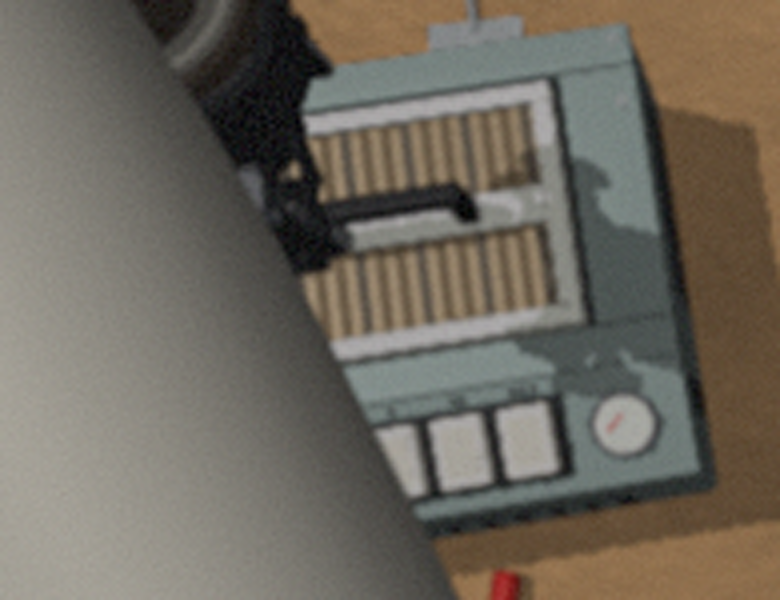

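View pics/s8.png

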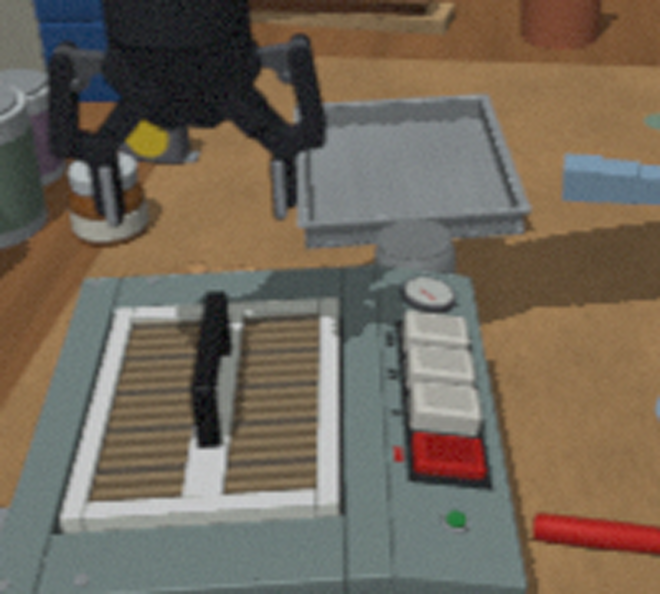

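Fingers straddle the handle in the side view (tips at ~(112,222) and (282,215), handle between). Now descending.

Call:
jog_arm([
  {"x": 0.5,"y": 0,"z": -25,"twist": 0,"fingers": 1},
  {"x": 0.5,"y": 0,"z": -50,"twist": 0,"fingers": 1},
  {"x": 0.5,"y": 0,"z": -65,"twist": 0,"fingers": 1},
  {"x": 0.5,"y": 0,"z": -75,"twist": 0,"fingers": 1},
  {"x": 0.5,"y": 0,"z": -82,"twist": 0,"fingers": 1},
  {"x": 0.5,"y": 0,"z": -85,"twist": 0,"fingers": 1},
  {"x": 0.5,"y": 0,"z": -85,"twist": 0,"fingers": 1},
])

```text
time: 8.6
ee_pos: [0.6269, 0.2804, 0.1633]
tcp_rot: [112.9, 89.8, 32.5]
wrist_force: [0.2, 0.3, -0.7]
opening: 0.0854
```

```bash
python3 - <<'E'
from st import *
s=cam('side');o=st()
cv2.imwrite('pics/s9.png',cv2.resize(s['image'][190:320,120:270,::-1],None,fx=5,fy=4.5,interpolation=cv2.INTER_CUBIC))
E
```

```text
t 8.65 pos [0.6271 0.2804 0.1637] jaw 9.56 down [ 0.004  0.002 -1.   ] F [0.03 0.61 0.94] open 0.0853 q [ 24.1  23.5  25.3  91.6   0.  104.5]
```

View pics/s9.png

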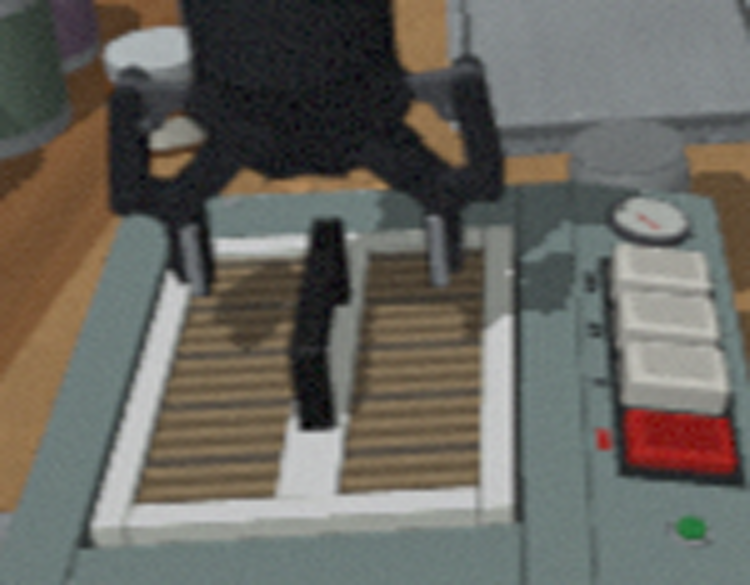

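Fingers straddle the bar, centred (195/440 against bar ~318), with tips around the bar's top level. I'll go 5 mm lower, then close.

Call:
jog_arm([
  {"x": 0,"y": 0,"z": -3,"twist": 0,"fingers": 1},
  {"x": 0,"y": 0,"z": -5.5,"twist": 0,"fingers": 1},
  {"x": 0,"y": 0,"z": -5.5,"twist": 0,"fingers": 0.6},
  {"x": 0,"y": 0,"z": -5.5,"twist": 0,"fingers": 0.45},
  {"x": 0,"y": 0,"z": -5.5,"twist": 0,"fingers": 0.35},
  {"x": 0,"y": 0,"z": -5.5,"twist": 0,"fingers": 0.28},
  {"x": 0,"y": 0,"z": -5.5,"twist": 0,"fingers": 0.28},
], grip_force=70)

```text
time: 9.35
ee_pos: [0.6271, 0.2804, 0.1583]
tcp_rot: [111.9, 89.7, 31.4]
wrist_force: [0.0, -0.1, 0.5]
opening: 0.0239
```

```bash
python3 - <<'E'
from st import *
s=cam('side');o=st()
cv2.imwrite('pics/s10.png',cv2.resize(s['image'][190:320,120:270,::-1],None,fx=5,fy=4.5,interpolation=cv2.INTER_CUBIC))
E
```

```text
t 9.4 pos [0.6271 0.2804 0.1583] jaw 9.56 down [ 0.004  0.002 -1.   ] F [0.32 0.42 0.52] open 0.024 q [ 24.1  23.4  24.6  90.9   0.  104.5]
```

View pics/s10.png

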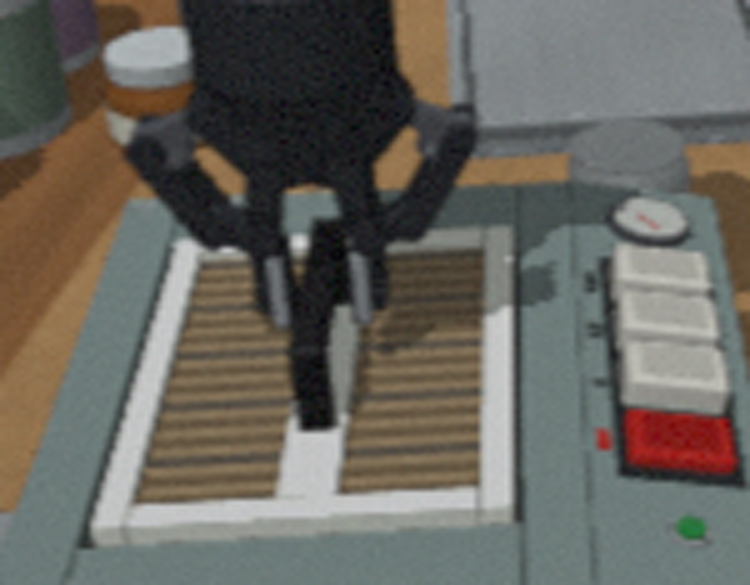

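Call:
jog_arm([
  {"x": 0,"y": 0,"z": -2,"twist": 0,"fingers": 0.28},
  {"x": 0,"y": 0,"z": -4,"twist": 0,"fingers": 0.28},
  {"x": 0,"y": 0,"z": -4,"twist": 0,"fingers": 0.22},
  {"x": 0,"y": 0,"z": -4,"twist": 0,"fingers": 0.18},
  {"x": 0,"y": 0,"z": -4,"twist": 0,"fingers": 0.1},
  {"x": 0,"y": 0,"z": -4,"twist": 0,"fingers": 0},
  {"x": 0,"y": 0,"z": -4,"twist": 0,"fingers": 0},
  {"x": 0,"y": 0,"z": -4,"twist": 0,"fingers": 0},
  {"x": 0,"y": 0,"z": -4,"twist": 0,"fingers": 0},
], grip_force=70)

```text
time: 10.3
ee_pos: [0.6272, 0.2803, 0.1543]
tcp_rot: [110.8, 89.7, 30.4]
wrist_force: [1.5, -0.1, 0.5]
opening: 0.0126
```

```bash
python3 - <<'E'
from st import *
s=cam('side');o=st()
cv2.imwrite('pics/s11.png',cv2.resize(s['image'][190:320,120:270,::-1],None,fx=5,fy=4.5,interpolation=cv2.INTER_CUBIC))
E
```

```text
t 10.35 pos [0.6272 0.2803 0.1543] jaw 9.56 down [ 0.004  0.002 -1.   ] F [2.17 0.48 0.93] open 0.0128 q [ 24.1  23.4  24.1  90.5   0.  104.5]
```

View pics/s11.png

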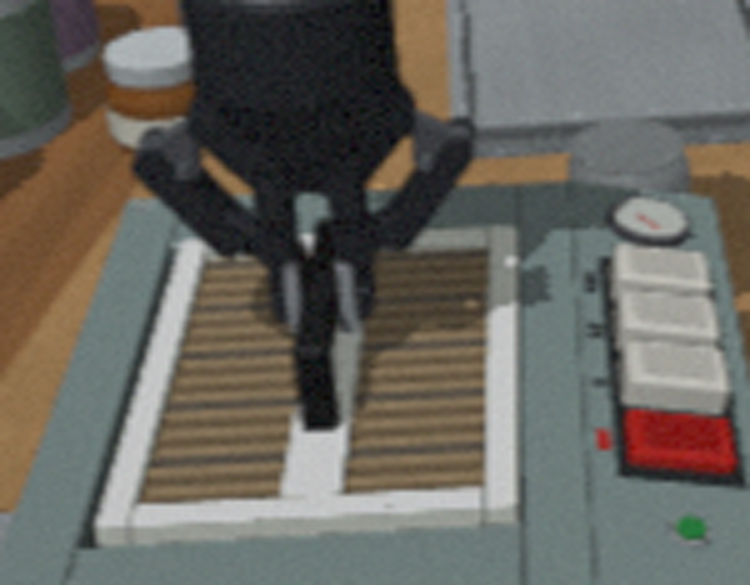

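Gripped (opening 12.8 mm), bar between the pads. Lifting gently.

Call:
jog_arm([
  {"x": 0,"y": 0,"z": 2,"twist": 0,"fingers": 0},
  {"x": 0,"y": 0,"z": 5,"twist": 0,"fingers": 0},
  {"x": 0,"y": 0,"z": 9,"twist": 0,"fingers": 0},
  {"x": 0,"y": 0,"z": 14,"twist": 0,"fingers": 0},
  {"x": 0,"y": 0,"z": 20,"twist": 0,"fingers": 0},
  {"x": 0,"y": 0,"z": 27,"twist": 0,"fingers": 0},
  {"x": 0,"y": 0,"z": 35,"twist": 0,"fingers": 0},
  {"x": 0,"y": 0,"z": 40,"twist": 0,"fingers": 0},
  {"x": 0,"y": 0,"z": 40,"twist": 0,"fingers": 0},
])

```text
time: 11.25
ee_pos: [0.6276, 0.2805, 0.1956]
tcp_rot: [109.3, 89.6, 28.9]
wrist_force: [0.4, -0.4, -5.8]
opening: 0.0125
```

```bash
python3 - <<'E'
from st import *
s=cam('side');o=st();print(o['torque'])
save(s,'s12.png')
E
```

```text
t 11.3 pos [0.6274 0.2805 0.1949] jaw 9.56 down [ 0.005  0.003 -1.   ] F [-0.25  0.24 -5.91] open 0.0129 q [ 24.1  24.2  29.6  95.2   0.  104.5]
[-0.0189954  -0.01066337 -0.03079936]
```

View pics/s12.png

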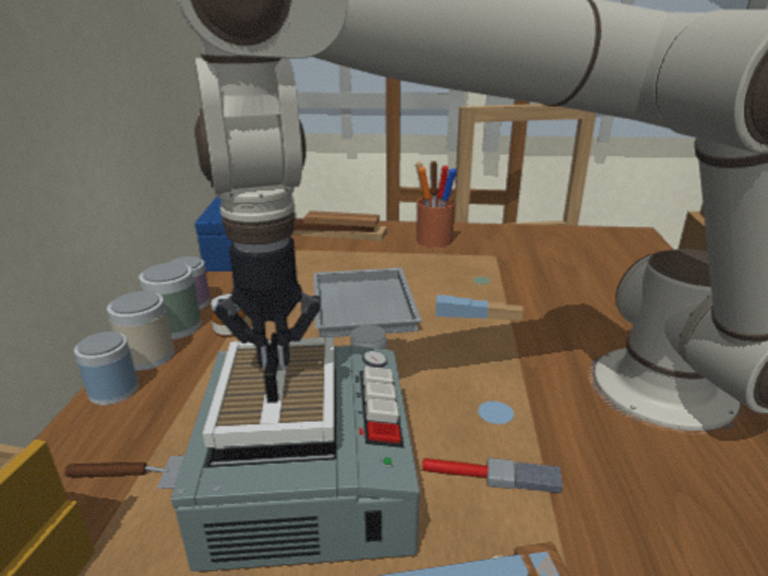

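Cassette out, level (moment ~0.03 N m, weight ~6 N). Carrying it over to the tray.

Call:
jog_arm([
  {"x": 0,"y": 0,"z": 15,"twist": 0,"fingers": 0},
  {"x": -1,"y": -10,"z": 25,"twist": 0,"fingers": 0},
  {"x": -3,"y": -30,"z": 30,"twist": 0,"fingers": 0},
  {"x": -5,"y": -58,"z": 30,"twist": 0,"fingers": 0},
  {"x": -8,"y": -90,"z": 30,"twist": 0.3,"fingers": 0},
  {"x": -11,"y": -124,"z": 30,"twist": 0.5,"fingers": 0},
  {"x": -14,"y": -158,"z": 30,"twist": 0.8,"fingers": 0},
  {"x": -17,"y": -192,"z": 30,"twist": 1,"fingers": 0},
  {"x": -20,"y": -226,"z": 30,"twist": 1.2,"fingers": 0},
  {"x": -23,"y": -260,"z": 30,"twist": 1.5,"fingers": 0},
])

```text
time: 12.3
ee_pos: [0.6034, 0.0176, 0.2249]
tcp_rot: [105.2, 89.7, 26.2]
wrist_force: [-0.4, 0.2, -5.4]
opening: 0.0126
```

Call:
jog_arm([
  {"x": -3,"y": -34,"z": 0,"twist": 0.2,"fingers": 0},
  {"x": -6,"y": -68,"z": 0,"twist": 0.4,"fingers": 0},
  {"x": -9,"y": -102,"z": 0,"twist": 0.6,"fingers": 0},
  {"x": -12,"y": -136,"z": 0,"twist": 0.8,"fingers": 0},
  {"x": -15,"y": -170,"z": 0,"twist": 0.9,"fingers": 0},
  {"x": -17,"y": -202,"z": 0,"twist": 0.9,"fingers": 0},
  {"x": -19,"y": -230,"z": 0,"twist": 0.9,"fingers": 0},
  {"x": -21,"y": -252,"z": 0,"twist": 0.9,"fingers": 0},
  {"x": -21,"y": -266,"z": 0,"twist": 0.9,"fingers": 0},
  {"x": -21,"y": -272,"z": 0,"twist": 0.9,"fingers": 0},
])

```text
time: 13.3
ee_pos: [0.5814, -0.2562, 0.2248]
tcp_rot: [104.7, 89.7, 26.5]
wrist_force: [-0.4, 0.6, -5.8]
opening: 0.0127
```

```bash
python3 - <<'E'
from st import *
o=st();print(o['torque'])
E
```

```text
t 13.3 pos [ 0.5814 -0.2562  0.2248] jaw 11.8 down [ 0.005  0.002 -1.   ] F [-0.39  0.61 -5.79] open 0.0127 q [-23.9  17.   23.8  96.6   0.2  54.3]
[-0.05250929  0.00122687 -0.04716648]
```

Call:
jog_arm([
  {"x": 0,"y": -2,"z": -15,"twist": 0,"fingers": 0},
  {"x": 0,"y": -4,"z": -40,"twist": 0,"fingers": 0},
  {"x": 0,"y": -4,"z": -65,"twist": 0,"fingers": 0},
  {"x": 0,"y": -4,"z": -90,"twist": 0,"fingers": 0},
  {"x": 0,"y": -4,"z": -110,"twist": 0,"fingers": 0},
  {"x": 0,"y": -4,"z": -123,"twist": 0,"fingers": 0},
  {"x": 0,"y": -4,"z": -132,"twist": 0,"fingers": 0},
  {"x": 0,"y": -4,"z": -138,"twist": 0,"fingers": 0},
  {"x": 0,"y": -4,"z": -140,"twist": 0,"fingers": 0},
  {"x": 0,"y": -4,"z": -140,"twist": 0,"fingers": 0},
])

```text
time: 14.3
ee_pos: [0.5817, -0.2603, 0.0853]
tcp_rot: [99.2, 89.7, 21.0]
wrist_force: [0.1, 0.1, -5.2]
opening: 0.0133
```

```bash
python3 - <<'E'
from st import *
c=cam('top');s=cam('side');o=st()
import pickle; pickle.dump(c,open('top13.pkl','wb'));pickle.dump(s,open('side13.pkl','wb'))
cv2.imwrite('pics/t13.png',cv2.resize(c['image'][110:245,260:410,::-1],None,fx=5,fy=4.4,interpolation=cv2.INTER_CUBIC))
cv2.imwrite('pics/s13.png',cv2.resize(s['image'][110:240,170:310,::-1],None,fx=5,fy=4.5,interpolation=cv2.INTER_CUBIC))
E
```

```text
t 14.4 pos [ 0.5818 -0.2604  0.0857] jaw 11.81 down [ 0.006  0.002 -1.   ] F [-0.78 -0.68 -5.29] open 0.0126 q [-24.2  16.2   7.4  80.9   0.2  54. ]
```

View pics/t13.png

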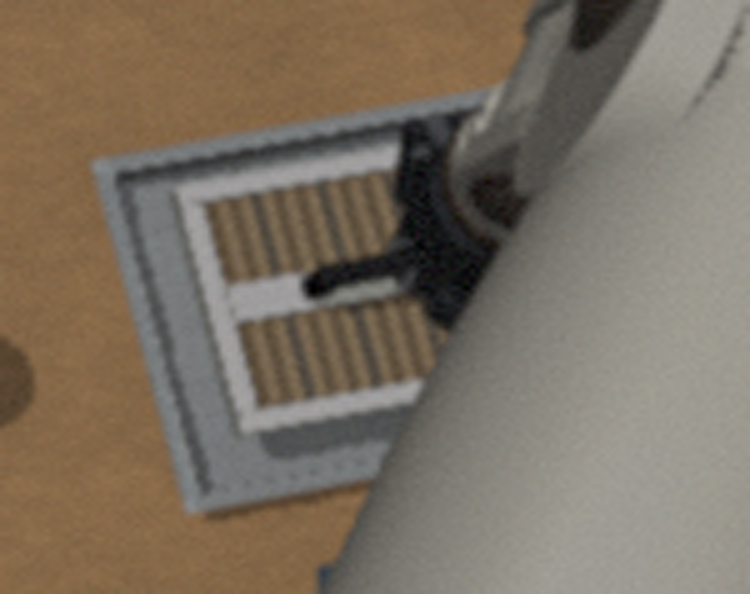

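View pics/s13.png

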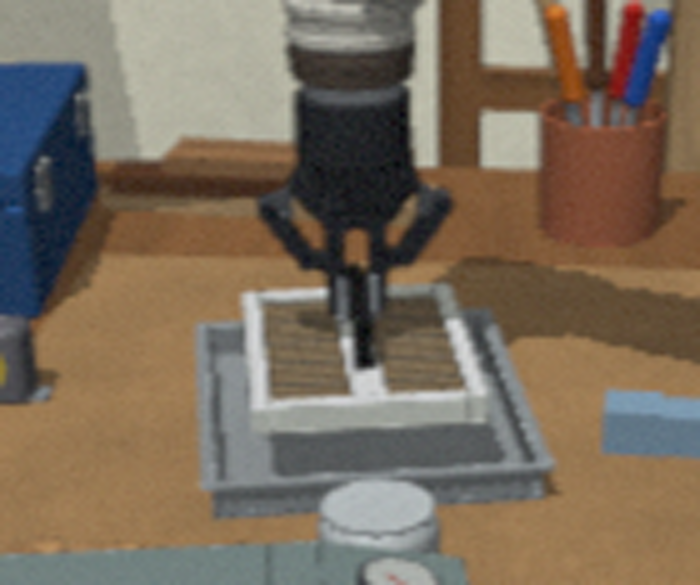

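```bash
python3 - <<'E'
from h import *
import pickle
c=pickle.load(open('top13.pkl','rb'))
def up(p): return (np.array(p,float)+.5)/[5,4.4]-.5+np.array([260,110])
for lab,pts,z,hw in(('cas',[(178,187),(247,432)],.0734,.1),('tray',[(95,163),(195,512)],.03,.13),('cas side',[(178,187),(395,145)],.0734,0)):
    P=onz(c,up(pts),z)[:,:2];d=P[0]-P[1];
    if hw:
        a=np.arctan2(d[1],d[0]);m=P.mean(0)-hw*np.array([-np.sin(a),np.cos(a)]);print(lab,'len',np.linalg.norm(d),'yaw',np.degrees(a),'centre',m)
        a=np.radians(12.0);print('   with yaw 12:',P.mean(0)-hw*np.array([-np.sin(a),np.cos(a)]))
    else: print(lab,'yaw',np.degrees(np.arctan2(-d[0],d[1])))
E
```

```text
cas len 0.1484033424599148 yaw 12.306649170176632 centre [ 0.58175768 -0.25898547]
   with yaw 12: [ 0.58123447 -0.25909815]
tray len 0.220259041139385 yaw 12.87037300705725 centre [ 0.58133725 -0.2583852 ]
   with yaw 12: [ 0.57940878 -0.25881044]
cas side yaw 12.769093756373971
```

Call:
jog_arm([
  {"x": 0.3,"y": -1.5,"z": -3,"twist": 0.1,"fingers": 0},
  {"x": 0.5,"y": -3,"z": -9,"twist": 0.2,"fingers": 0},
  {"x": 0.5,"y": -3,"z": -16,"twist": 0.2,"fingers": 0},
  {"x": 0.5,"y": -3,"z": -23,"twist": 0.2,"fingers": 0},
  {"x": 0.5,"y": -3,"z": -30,"twist": 0.2,"fingers": 0},
  {"x": 0.5,"y": -3,"z": -35,"twist": 0.2,"fingers": 0},
  {"x": 0.5,"y": -3,"z": -39,"twist": 0.2,"fingers": 0},
  {"x": 0.5,"y": -3,"z": -41,"twist": 0.2,"fingers": 0},
  {"x": 0.5,"y": -3,"z": -41,"twist": 0.2,"fingers": 0},
])

```text
time: 15.3
ee_pos: [0.5822, -0.2634, 0.0444]
tcp_rot: [98.0, 89.7, 20.0]
wrist_force: [0.2, -0.8, -4.8]
opening: 0.0128
```

```bash
python3 - <<'E'
from st import *
c=cam('top');s=cam('side');o=st()
import pickle; pickle.dump(c,open('top14.pkl','wb'))
cv2.imwrite('pics/t14.png',cv2.resize(c['image'][110:245,260:410,::-1],None,fx=5,fy=4.4,interpolation=cv2.INTER_CUBIC))
cv2.imwrite('pics/s14.png',cv2.resize(s['image'][110:240,170:310,::-1],None,fx=5,fy=4.5,interpolation=cv2.INTER_CUBIC))
E
```

```text
t 15.4 pos [ 0.5825 -0.2634  0.045 ] jaw 12.01 down [ 0.006  0.002 -1.   ] F [-0.6  -0.05 -5.91] open 0.0126 q [-24.4  17.1   4.   76.6   0.2  53.6]
```

View pics/t14.png

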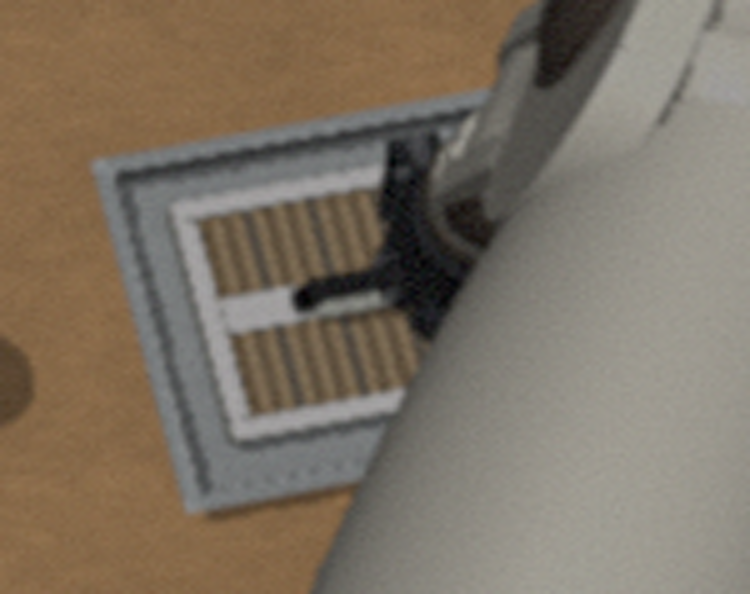

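View pics/s14.png

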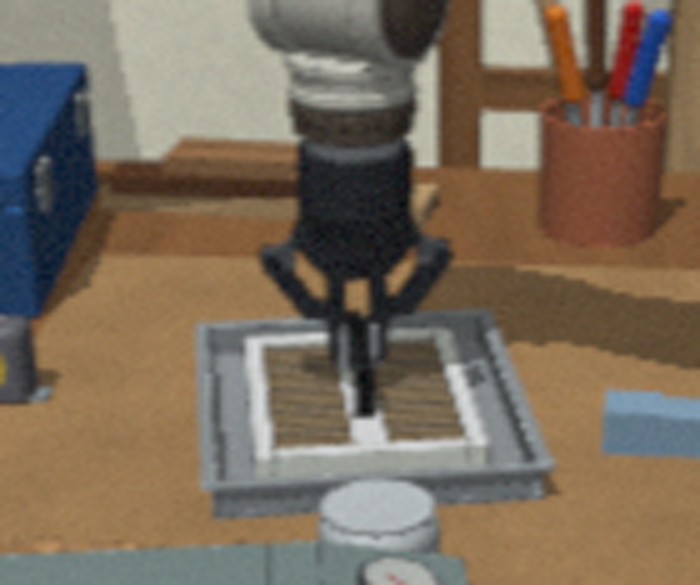

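```bash
python3 - <<'E'
from h import *
import pickle
c=pickle.load(open('top14.pkl','rb'))
up=lambda p:(np.array(p,float)+.5)/[5,4.4]-.5+np.array([260,110])
a=np.radians(12.1);ex=np.array([np.cos(a),np.sin(a)]);ey=np.array([-np.sin(a),np.cos(a)])
C=onz(c,up([(170,207),(238,440)]),.0327)[:,:2];T=onz(c,up([(95,163),(195,512)]),.03)[:,:2]
print('cas yaw',np.degrees(np.arctan2(*(C[0]-C[1])[::-1])),'centre',C.mean(0)-.1*ey)
print('gaps +x',(T[0]-C[0])@ex,'-x',(C[1]-T[1])@ex,'+y',(T.mean(0)-C.mean(0))@ey)
E
```

```text
cas yaw 12.843905376900876 centre [ 0.58050886 -0.26105797]
gaps +x 0.03616654518750158 -x 0.036921789852050045 +y 0.03242799235340611
```

Call:
jog_arm([
  {"x": 0.2,"y": -1,"z": -1,"twist": 0,"fingers": 0},
  {"x": 0.3,"y": -1.5,"z": -2,"twist": 0,"fingers": 0},
  {"x": 0.3,"y": -1.5,"z": -3,"twist": 0,"fingers": 0},
  {"x": 0.3,"y": -1.5,"z": -4,"twist": 0,"fingers": 0},
  {"x": 0.3,"y": -1.5,"z": -4.5,"twist": 0,"fingers": 0},
])

```text
time: 15.9
ee_pos: [0.5827, -0.2649, 0.0403]
tcp_rot: [95.0, 89.6, 17.0]
wrist_force: [-0.6, 0.3, -6.2]
opening: 0.013
```

Call:
jog_arm([
  {"x": 0,"y": 0,"z": -0.5,"twist": 0,"fingers": 0},
  {"x": 0,"y": 0,"z": -1,"twist": 0,"fingers": 0},
])

```text
time: 16.1
ee_pos: [0.5827, -0.2649, 0.0392]
tcp_rot: [95.5, 89.6, 17.5]
wrist_force: [1.0, -0.1, -6.2]
opening: 0.0124
```

Call:
jog_arm([
  {"x": 0,"y": 0,"z": -0.5,"twist": 0,"fingers": 0},
  {"x": 0,"y": 0,"z": -1,"twist": 0,"fingers": 0},
])

```text
time: 16.3
ee_pos: [0.5828, -0.2649, 0.0383]
tcp_rot: [94.8, 89.6, 16.8]
wrist_force: [1.4, 1.0, -3.7]
opening: 0.0126
```

Call:
jog_arm([
  {"x": 0,"y": 0,"z": -0.4,"twist": 0,"fingers": 0},
  {"x": 0,"y": 0,"z": -0.8,"twist": 0,"fingers": 0},
])

```text
time: 16.5
ee_pos: [0.5829, -0.2649, 0.0383]
tcp_rot: [91.7, 89.6, 13.7]
wrist_force: [-3.4, 2.0, 4.3]
opening: 0.0126
```

Call:
jog_arm([
  {"x": 0,"y": 0,"z": -0.2,"twist": 0,"fingers": 0},
])

```text
time: 16.6
ee_pos: [0.5829, -0.2649, 0.0383]
tcp_rot: [90.5, 89.6, 12.5]
wrist_force: [-0.8, 0.4, -3.9]
opening: 0.0128
```

Seated: the load is borne by the tray and z stopped at 0.0383, as expected. Releasing.

Call:
jog_arm([
  {"x": 0,"y": 0,"z": 0,"twist": 0,"fingers": 0.2},
  {"x": 0,"y": 0,"z": 0,"twist": 0,"fingers": 0.3},
  {"x": 0,"y": 0,"z": 0,"twist": 0,"fingers": 0.45},
  {"x": 0,"y": 0,"z": 0,"twist": 0,"fingers": 0.6},
  {"x": 0,"y": 0,"z": 0,"twist": 0,"fingers": 0.6},
])

```text
time: 17.1
ee_pos: [0.5829, -0.2649, 0.0384]
tcp_rot: [89.1, 89.6, 11.1]
wrist_force: [-0.2, 1.1, -0.7]
opening: 0.0515
```

Call:
jog_arm([
  {"x": 0,"y": 0,"z": 5,"twist": 0,"fingers": 0.6},
  {"x": 0,"y": 0,"z": 15,"twist": 0,"fingers": 0.6},
  {"x": 0,"y": 0,"z": 35,"twist": 0,"fingers": 0.6},
  {"x": 0,"y": 0,"z": 65,"twist": 0,"fingers": 0.6},
  {"x": 0,"y": 0,"z": 105,"twist": 0,"fingers": 0.6},
  {"x": 0,"y": 0,"z": 150,"twist": 0,"fingers": 0.6},
  {"x": -30,"y": 30,"z": 180,"twist": 0,"fingers": 0.6},
  {"x": -60,"y": 60,"z": 190,"twist": 0,"fingers": 0.6},
  {"x": -90,"y": 95,"z": 190,"twist": 0,"fingers": 0.6},
  {"x": -120,"y": 130,"z": 190,"twist": 0,"fingers": 0.6},
])

```text
time: 18.1
ee_pos: [0.4619, -0.134, 0.2298]
tcp_rot: [83.6, 89.5, 5.5]
wrist_force: [0.2, 1.0, 0.4]
opening: 0.051
```

Call:
jog_arm([
  {"x": -20,"y": 40,"z": 0,"twist": 0,"fingers": 0.6},
  {"x": -40,"y": 80,"z": 0,"twist": 0,"fingers": 0.6},
  {"x": -55,"y": 120,"z": 0,"twist": 0,"fingers": 0.6},
  {"x": -55,"y": 160,"z": 0,"twist": 0,"fingers": 0.6},
  {"x": -55,"y": 180,"z": 0,"twist": 0,"fingers": 0.6},
  {"x": -55,"y": 180,"z": 0,"twist": 0,"fingers": 0.6},
])

```text
time: 18.7
ee_pos: [0.4066, 0.048, 0.231]
tcp_rot: [85.8, 89.4, 8.0]
wrist_force: [-0.4, 0.2, -0.0]
opening: 0.0511
```

```bash
python3 - <<'E'
from st import *
c=cam('top');s=cam('side');o=st()
import pickle; pickle.dump(c,open('top15.pkl','wb'))
save(c,'t15.png');save(s,'s15.png')
cv2.imwrite('pics/t15c.png',cv2.resize(c['image'][110:245,260:410,::-1],None,fx=5,fy=4.4,interpolation=cv2.INTER_CUBIC))
E
```

```text
t 18.8 pos [0.4069 0.0461 0.2306] jaw 12.06 down [ 0.01   0.001 -1.   ] F [ 0.22 -0.46 -0.4 ] open 0.0512 q [  6.5 -14.6  -7.7  96.3  -0.   84.4]
```

View pics/t15.png

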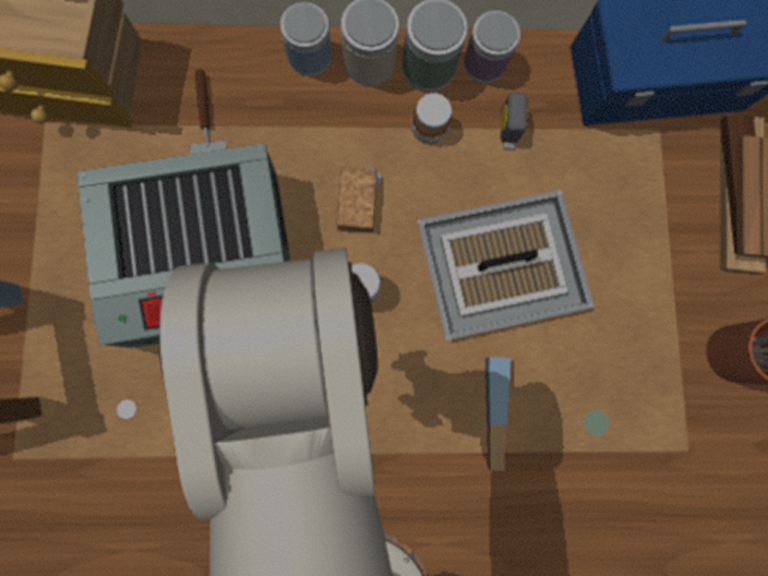

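View pics/t15c.png

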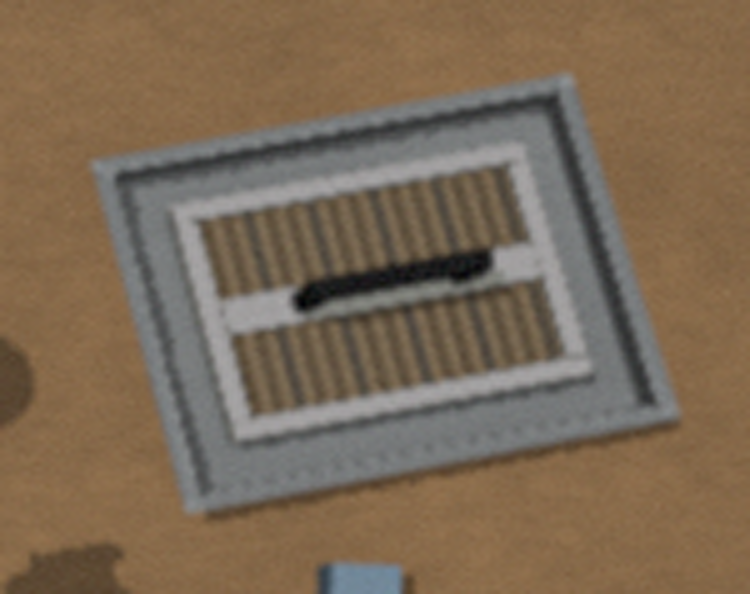

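View pics/s15.png

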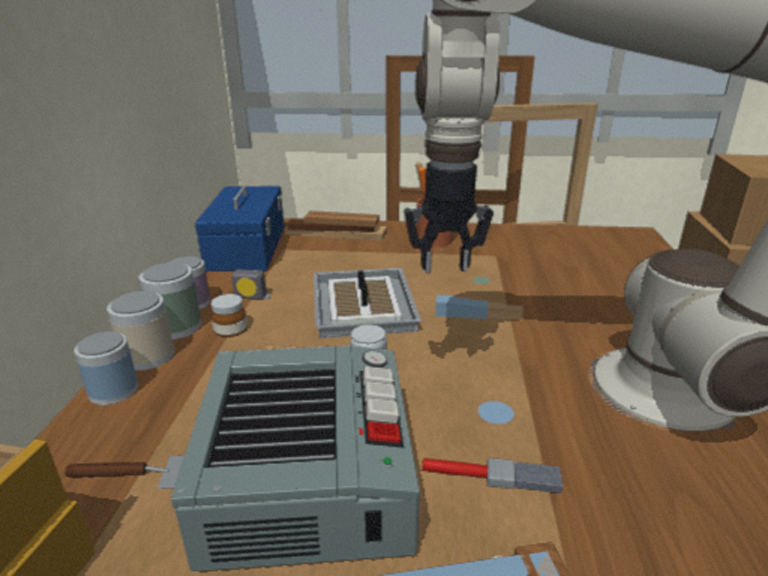

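```bash
python3 - <<'E'
from h import *
import pickle
c=pickle.load(open('top15.pkl','rb'))
up=lambda p:(np.array(p,float)+.5)/[5,4.4]-.5+np.array([260,110])
a=np.radians(12.1);R=np.array([[np.cos(a),-np.sin(a)],[np.sin(a),np.cos(a)]])
C=onz(c,up([(172,207),(520,147),(592,373),(240,440)]),.026)[:,:2];T=onz(c,up([(95,163),(570,77),(678,415),(195,512)]),.03)[:,:2]
yaw=lambda P:np.degrees([np.arctan2(-(P[0]-P[1])[0],(P[0]-P[1])[1]),np.arctan2(-(P[3]-P[2])[0],(P[3]-P[2])[1]),np.arctan2(*(P[0]-P[3])[::-1]),np.arctan2(*(P[1]-P[2])[::-1])]).round(2)
print(C.mean(0),T.mean(0),'offset tray frame mm',(C.mean(0)-T.mean(0))@R*1000,yaw(C),yaw(T),[np.linalg.norm(C[i]-C[i-1]).round(4) for i in range(4)])
E
```

```text
[ 0.58064431 -0.26128576] [ 0.58088096 -0.26233503] offset tray frame mm [-0.01144258  1.07556534] [11.39 12.04 12.83 12.46] [12.05 12.56 12.87 12.18] [np.float64(0.1482), np.float64(0.1963), np.float64(0.1459), np.float64(0.1953)]
```

Offset is ~1 mm with yaw matching to ~0.3°, and the bystanders haven't moved. Handing in.

```bash
python3 - <<'E'
from workcell import ticket
print(ticket.job_done())
E
```

```text
the job is handed in; nothing more can be done
None
```

I pressed the red stop key to its end stop, then moved the filter cassette by its handle into the steel tray and let go. I handed the job in with the robot clock at about 19 s, well under the 58 s limit; no verdict was reported.

- **Stop key:** the press took about 12 mm of travel, and the force rose from about 3 N to 11.7 N at the end stop. Later pictures show it staying down and all three speed keys up. The lamp by the keys still looks green, and I don't know whether it should change.
- **Cassette:** the wrist load was about 6 N when lifted, with almost no tilting moment. I lowered it in steps of 1 mm or less, and the force peaked at about 4 N when it touched down.
- **Placement:** the last top view puts it about 1 mm off the tray's middle and lined up to within about 0.5°. That is roughly the limit of what the picture can show.
- **Other objects:** the tray, brush, stool leg and sanding block look where they were in the last views. The arm partly hid the tin from above, but its place in the side view is unchanged.

**One disagreement:** the pictures and the key contact both put the fingertips about 17 mm farther back than the given nose length. I set the grasp height from what I saw instead.

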